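# Hang the pliers on the balance rack, side by side in turn

### The arm

A 6-joint arm with a two-finger parallel gripper is mounted at the origin on the work surface. World frame = base frame: x ahead of the robot, y to its left, z up, the work surface at z = 0. Lengths are in mm, angles in rad, forces in N, time in s.
With the tool pointing down it reaches from about 275 to 1000 mm from the base axis. Payload 8.4 kg.
Tool frame: the origin (TCP) lies between the finger pads; the fingertips stand r.nose_length ahead of it and the grasp point (between the pads) lies 8 mm behind it (r.nose_length is the distance from the TCP to the fingertips, in mm); y points along the fingers, x is the direction in which the jaws open and shut, and the axes are right-handed (so a half turn about y gives the same grasp; the last joint's range is limited). The gripper opens to 85 mm and grips with 20 to 120 N. Pads are 22 mm wide; open, the fingers measure 114 mm over their backs; the gripper's body (76 mm by 85 mm) begins 54 mm behind the grasp point. The pads swing forward as they close: fully open they stand 13 mm farther back than shut.
Start: joints at [1.163, 0.353, 1.633, -0, 1.155, -0.002], TCP at [246.72, 574.245, 242.281] pointing down, gripper open.
Joint ranges: [-2.63, 2.63], [-0.92, 2.1], [0.06, 2.66], [-1.3, 4.44], [0, 2.69], [-3.02, 3.02]. Speed limits (rad/s): [2.22, 2.22, 2.79, 3.14, 3.14, 3.14].

### API

Orientations are given as [roll, pitch, yaw] about the fixed x, y, z axes, in that order (R = Rz(yaw) Ry(pitch) Rx(roll)).
In Python, from rig import r, cams, order gives the robot as it stands. The module is installed in compiled form; this text tells all that it offers.
- The arm moves only by the shell command python3 -m crank 'ROWS' [FORCE]. ROWS is JSON, a list of rows, each a list of 7 numbers: the turn, a rotation vector about the tool's x, y, z in degrees, then the shift along the tool's x, y, z in cm, then the opening, from -1 (shut) to 1 (fully open). A call has exactly 10 rows; each row shifts and turns the pose as measured when the row begins, along the tool's axes as they then stand; what a row does not reach is not made up. A row lasts 1/12 s, in which the tool goes at most 41.7 mm and 7.16 degrees, less where a joint would pass 70% of its speed; a pose out of reach is approached as far as the arm can. A call with a gripper value outside its range is refused whole. The fingers move at their own pace and stop on an object; FORCE is the grip in N (left out, the last holds). Time passes only in rows, so rows that do not move let the fingers close, or fill a call up. It gives the time, the measured TCP pose, the force and the opening at its end, in the units of the state.
- r.sense(): the state, without advancing time (a new reading comes with each control period).
- cams.grab_frame(name): name is "scene" or "top"; returns the picture (420x560x3 uint8, blue, green, red); there is no depth.
- cams.camera_info(name): a dict with "intrinsics" (3x3 intrinsics, pixels), "k1" (the pictures are not rectified: a ray, as slopes to the right and down, at radius r is drawn at 1 + k1 r^2 times it, then the intrinsics apply), "view" (4x4, takes a point from world to camera coordinates). Camera axes: x right, y up, looking along -z (the intrinsics and any distortion apply to the point x, -y, -z); pixel columns grow to the right and rows downward; lengths in mm; the calibration is good to about 2 mm. A picture is of the moment at which its call begins. camera_info takes no time and is no camera call.
- order.sign_off(): hands the job in, once; it reports no verdict.
The state is a dict: "clock": time; "qpos": joint angles; "qvel": joint speeds; "joint_efforts": joint torques, N m; "eef_pos": TCP position; "tcp_rot": TCP orientation; "contact_force": force on the tool from outside, world axes, zero at the start; "wrist_torque": the same for the moment, N m; "opening": opening from 0.0 (shut) to 1.0 (fully open).
Only numpy, scipy, OpenCV 4.12 (cv2) and the standard library are available. Lean on these libraries where they do the work, as an engineer would, in place of code of your own. Each camera call takes 0.05 s, during which the arm holds its last target.

### The job

Move the four pliers from the wooden rail to the pivoting steel bar, hanging each one astride it with jaws up: first the two yellow-handled ones in the two inner places, then the two blue-handled ones in the two outer places, each time the orange-capped side first and the white-capped side next. Change sides every time so that the bar never tips more than about 10 degrees and ends close to level; drop nothing, and leave the other things on the table where they are.

Things in the scene. Friction and masses are not known exactly. Their poses are not given: they have to be found in the camera images.
- big1_jaws (a point): Big pliers, steel, yellow handles, 140 mm long, jaws up, 160 g. Point: mid-jaws, 34 mm above the saddle (flat underside of the joint, sits on the bar). z up, x across the jaws in the pliers' plane, y through the thickness. Handles reach 90 mm below the saddle like an upturned U, inside 24 mm wide at the top, 40 at the ends (64 outside). Jaws: parallel, 18 mm wide in x, 12 thick, from 16 to 50 mm above the saddle; joint below is wider
- small1_jaws (a point): Small pliers, steel, blue handles, 116 mm long, jaws up, 90 g. Point: mid-jaws, 33 mm above the saddle (flat underside of the joint, sits on the bar). z up, x across the jaws in the pliers' plane, y through the thickness. Handles reach 70 mm below the saddle like an upturned U, inside 24 mm wide at the top, 40 at the ends (64 outside). Jaws: parallel, 15 mm wide in x, 10 thick, from 12 to 46 mm above the saddle; joint below is wider
- big2_jaws (a point): Big pliers, steel, yellow handles, 140 mm long, jaws up, 160 g. Point: mid-jaws, 34 mm above the saddle (flat underside of the joint, sits on the bar). z up, x across the jaws in the pliers' plane, y through the thickness. Handles reach 90 mm below the saddle like an upturned U, inside 24 mm wide at the top, 40 at the ends (64 outside). Jaws: parallel, 18 mm wide in x, 12 thick, from 16 to 50 mm above the saddle; joint below is wider
- small2_jaws (a point): Small pliers, steel, blue handles, 116 mm long, jaws up, 90 g. Point: mid-jaws, 33 mm above the saddle (flat underside of the joint, sits on the bar). z up, x across the jaws in the pliers' plane, y through the thickness. Handles reach 70 mm below the saddle like an upturned U, inside 24 mm wide at the top, 40 at the ends (64 outside). Jaws: parallel, 15 mm wide in x, 10 thick, from 12 to 46 mm above the saddle; joint below is wider
- orange_inner (a point): The inner place on the orange-capped half of the steel bar: point on the bar's top face, 65 mm from the pivot, mid-way between the two collars bounding the place (42 mm free between). Moves with the bar. y along the bar to the orange cap, x across, z up. Bar 14 mm wide and high, 320 long, top 135 mm above the table when level; collars and caps 26 mm across.
- orange_outer (a point): The outer place on the orange-capped half of the steel bar: point on the bar's top face, 135 mm from the pivot, mid-way between the two collars bounding the place (42 mm free between). Moves with the bar. y along the bar to the orange cap, x across, z up. Bar 14 mm wide and high, 320 long, top 135 mm above the table when level; collars and caps 26 mm across.
- white_inner (a point): The inner place on the white-capped half of the steel bar: point on the bar's top face, 65 mm from the pivot, mid-way between the two collars bounding the place (42 mm free between). Moves with the bar. y along the bar to the orange cap, x across, z up. Bar 14 mm wide and high, 320 long, top 135 mm above the table when level; collars and caps 26 mm across.
- white_outer (a point): The outer place on the white-capped half of the steel bar: point on the bar's top face, 135 mm from the pivot, mid-way between the two collars bounding the place (42 mm free between). Moves with the bar. y along the bar to the orange cap, x across, z up. Bar 14 mm wide and high, 320 long, top 135 mm above the table when level; collars and caps 26 mm across.
- bar (a joint): Tilt of the steel bar about its mid pivot (on a post on a grey base), rad; 0 level, positive with the orange end up, stops at +-0.3. A spring of about 1.0 N m per rad levels it: one more pliers on one side tips it by 0.09-0.10 (yellow, inner) or 0.11-0.13 (blue, outer), so that a place sinks 6 mm (inner) or 16 mm (outer) under its load.
- rail: Fixed wooden rail on which the pliers start: a bar 14 mm wide and high, 320 mm long along its own y, top 135 mm above the table, on two end posts. Origin on the table under its middle. The pliers sit on it 70 mm apart, at own y of about -105, -35, 35 and 105 mm.
- spool: Bystander, to be left alone: red wire spool, 60 mm across, 34 mm high. Origin under its centre.
- tray: Bystander, to be left alone: white plastic tray with compartments, 100 x 140 x 25 mm. Origin under its centre.
- mug: Bystander, to be left alone: blue mug, 76 mm across, 90 mm high. Origin under its centre.
- jar: Bystander, to be left alone: amber jar, 60 mm across, 70 mm high. Origin under its centre.
- model: Bystander, to be left alone: plaster dental model, 55 x 75 x 27 mm. Origin under its centre.
- driver: Bystander, to be left alone: orange screwdriver lying flat, 170 mm long. Origin on the table side of it.

How it is judged:
By the outcome, as a careful person would: the job done as asked, in the order asked, and still so for the second after the job is handed in, with the robot touching nothing.
It also fails if it takes over 72 s, if anything falls off the work surface, if the arm or the gripper's body presses on something with over 40 N, if the wrist force passes 120 N, or if a joint passes its speed limit or range.

## Working session

There is one attempt and no reset: what is moved stays moved. The work goes in short steps, Python scripts to look and compute and a shell command to move; the robot and the scene stay as the last step left them, time stands still between calls to the robot, and variables do not carry over. Pictures are saved under pics/ and viewed, and the job is handed in when it is done.

```bash
mkdir -p pics
python3 - <<'E'
from rig import r,cams,order
import cv2
for n in("scene","top"):
    im=cams.grab_frame(n); cv2.imwrite(f"pics/{n}0.png",im)
    c=cams.camera_info(n); print(n,c)
print(r.sense(), r.nose_length)
E
```

```text
scene {'intrinsics': array([[451.60138771,   0.        , 278.58974334],
       [  0.        , 451.60138771, 210.9293178 ],
       [  0.        ,   0.        ,   1.        ]]), 'k1': -0.09393009283568216, 'view': array([[ 7.77466902e-01,  6.28879225e-01,  7.49249616e-03,
        -4.58310570e+02],
       [-4.51293218e-01,  5.49545339e-01,  7.03089149e-01,
         1.56379959e+02],
       [ 4.38040693e-01, -5.50009855e-01,  7.11062241e-01,
        -1.36143699e+03],
       [ 0.00000000e+00,  0.00000000e+00,  0.00000000e+00,
         1.00000000e+00]])}
top {'intrinsics': array([[506.32516353,   0.        , 275.19312534],
       [  0.        , 506.32516353, 211.47070656],
       [  0.        ,   0.        ,   1.        ]]), 'k1': -0.002255977103044323, 'view': array([[-1.48336546e-02, -9.99885408e-01, -3.02207287e-03,
         4.33015995e+00],
       [ 9.91650365e-01, -1.50985620e-02,  1.28068680e-01,
        -5.58804593e+02],
       [-1.28099633e-01, -1.09711310e-03,  9.91760697e-01,
        -1.33058369e+03],
       [ 0.00000000e+00,  0.00000000e+00,  0.00000000e+00,
         1.00000000e+00]])}
{'clock': 0.1, 'qpos': array([ 1.16260874e+00,  3.53609097e-01,  1.63409320e+00, -2.57070251e-05,
        1.15516577e+00, -2.42094205e-03]), 'qvel': array([-0.00095074,  0.00012511, -0.0025416 ,  0.00097819, -0.00187818,
        0.00011241]), 'joint_efforts': array([-2.85464812e-04, -6.06353545e+01, -3.42816854e+01, -2.34058070e-04,
        4.00182966e-03, -5.39514451e-05]), 'eef_pos': array([246.55310298, 573.85302367, 241.60355648]), 'tcp_rot': array([-1.57081674e+00,  1.27547596e-03,  1.16504006e+00]), 'contact_force': array([-0.22479995, -0.06155208, -0.70374589]), 'wrist_torque': array([0.00500029, 0.00147443, 0.04387506]), 'opening': 1.0003937473481892} 11.0
```

View pics/scene0.png

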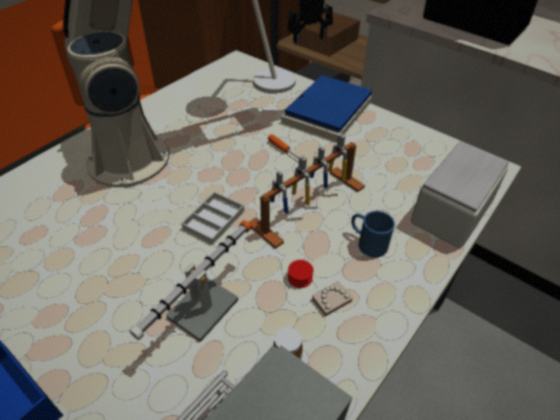

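View pics/top0.png

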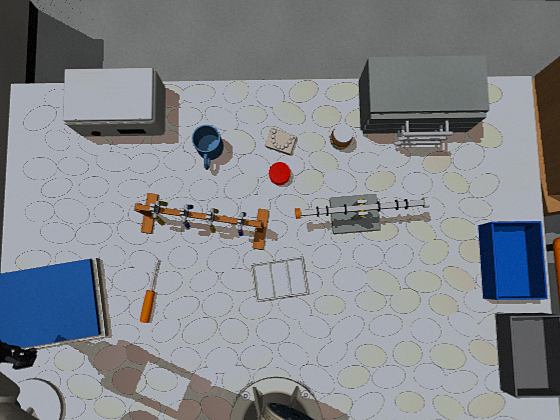

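Run:
```python
import cv2
t=cv2.imread("pics/top0.png"); s=cv2.imread("pics/scene0.png")
a=t[180:260,130:280]; b=t[185:240,285:440]
cv2.imwrite("pics/a.png",cv2.resize(a,None,fx=5,fy=5,interpolation=cv2.INTER_CUBIC))
cv2.imwrite("pics/b.png",cv2.resize(b,None,fx=5,fy=5,interpolation=cv2.INTER_CUBIC))
cv2.imwrite("pics/c.png",cv2.resize(s[130:260,230:380],None,fx=4.5,fy=4.5,interpolation=cv2.INTER_CUBIC))
cv2.imwrite("pics/d.png",cv2.resize(s[205:385,110:270],None,fx=3.3,fy=3.3,interpolation=cv2.INTER_CUBIC))
```

```text
(no output)
```

View pics/a.png

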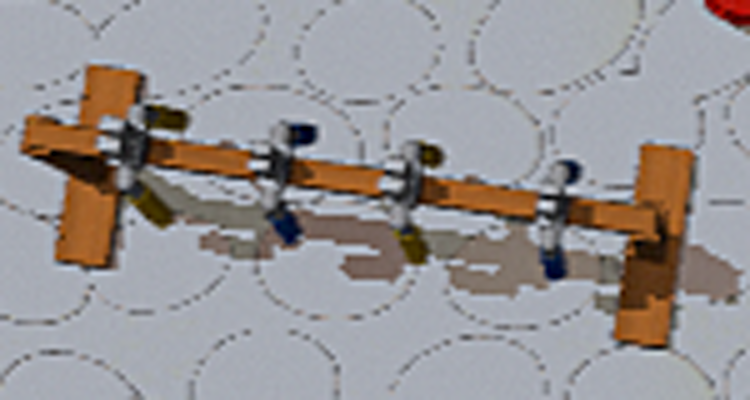

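View pics/b.png

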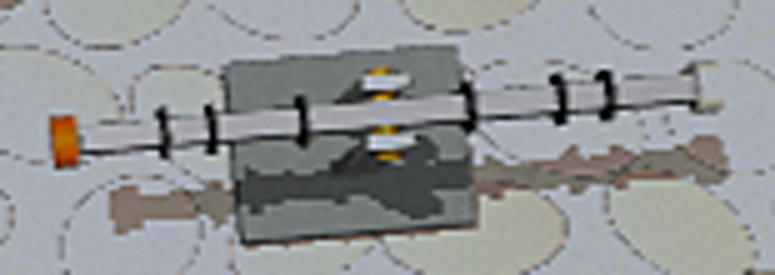

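View pics/c.png

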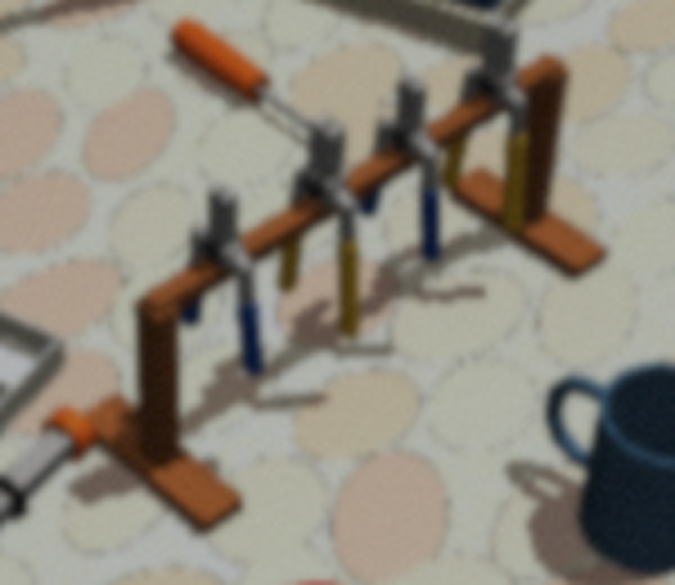

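View pics/d.png

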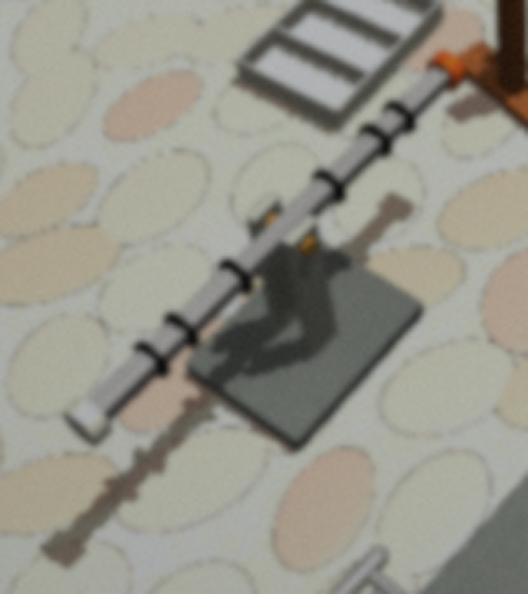

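```bash
cat > h.py <<'E'
import numpy as np, cv2
from rig import r,cams,order
C={n:cams.camera_info(n) for n in("scene","top")}
def proj(n,P):
    c=C[n];P=np.atleast_2d(P);V=c["view"];q=P@V[:3,:3].T+V[:3,3]
    s=np.c_[q[:,0]/-q[:,2],-q[:,1]/-q[:,2]];s=s*(1+c["k1"]*(s**2).sum(1,keepdims=True))
    K=c["intrinsics"];return s@K[:2,:2].T+K[:2,2]
def ray(n,px):
    c=C[n];K=c["intrinsics"];d=(np.array(px,float)-K[:2,2])/K[0,0];s=d.copy()
    for _ in range(20): s=d/(1+c["k1"]*(s@s))
    V=c["view"];R=V[:3,:3];return -R.T@V[:3,3],R.T@np.array([s[0],-s[1],-1])
def atz(n,px,z):
    o,d=ray(n,px);return o+d*(z-o[2])/d[2]
def un(pts,off,f): return (np.array(pts,float)+.5)/f-.5+np.array(off)
E
python3 - <<'E'
from h import *
from scipy.optimize import least_squares
bt=un([(163,132),(210,128),(303,120),(469,106),(558,100),(605,94)],(285,185),5)
bs=un([(400,117),(375,137),(330,187),(235,275),(180,328),(150,357)],(110,205),3.3)
ys=np.array([112,88,42,-42,-88,-112.])
def pts(p):
    cx,cy,yaw,t=p
    d=np.array([-np.sin(yaw)*np.cos(t),np.cos(yaw)*np.cos(t),np.sin(t)])
    return np.array([cx,cy,128])+ys[:,None]*d
for nm,w in(("both",(1,1)),("top",(0,1)),("scene",(1,0))):
    f=lambda p:np.r_[w[0]*(proj("scene",pts(p))-bs).ravel(),w[1]*(proj("top",pts(p))-bt).ravel(),p[3]*10]
    s=least_squares(f,[550,-180,0,0]);print(nm,s.x.round(3),s.fun.round(1))
for nm,px in(("L",(31,131)),("R",(660,220))):print("rail top",nm,atz("top",un([px],(130,180),5)[0],135).round(1))
for nm,px in(("far",(555,65)),("near",(160,303))):print("rail scene",nm,atz("scene",un([px],(230,130),4.5)[0],135).round(1))
J=[("big",185,(500,22)),("small",181,(411,83)),("big",185,(327,125)),("small",181,(222,192))]
for n,z,px in J:print(n,atz("scene",un([px],(230,130),4.5)[0],z).round(1))
t=cv2.imread("pics/top0.png");s=cv2.imread("pics/scene0.png")
cv2.imwrite("pics/e.png",cv2.resize(t[195:235,140:195],None,fx=14,fy=14,interpolation=cv2.INTER_CUBIC))
cv2.imwrite("pics/f.png",cv2.resize(t[205:245,195:250],None,fx=14,fy=14,interpolation=cv2.INTER_CUBIC))
E
```

```text
both [ 5.54166e+02 -2.23207e+02  6.60000e-02  1.00000e-03] [ 0.1 -0.5  0.5  0.3 -0.2 -0.9  0.4 -0.3  0.5 -0.3  0.6 -0.4  0.6 -0.1
  0.7 -0.1  0.3  0.   0.4  0.2  0.7 -0.1  0.8  0.3  0. ]
top [ 5.54281e+02 -2.21723e+02  7.00000e-02  7.00000e-03] [ 0.  -0.   0.  -0.   0.  -0.   0.  -0.   0.  -0.   0.  -0.   0.1 -0.
  0.2 -0.  -0.2  0.1 -0.3  0.1  0.1 -0.2  0.1  0.2  0.1]
scene [ 5.54311e+02 -2.24298e+02  6.20000e-02  4.00000e-03] [-0.  -0.2  0.3  0.7 -0.4 -0.6  0.   0.   0.   0.1  0.1  0.   0.  -0.
  0.  -0.   0.  -0.   0.   0.   0.  -0.   0.   0.   0. ]
rail top L [565.7 345.1 135. ]
rail top R [516.   30.2 135. ]
rail scene far [571.2 336.8 135. ]
rail scene near [522.6  31.3 135. ]
big [556.6 290.3 185. ]
small [547.6 215.9 181. ]
big [537.  152.8 185. ]
small [525.4  78.3 181. ]
```

View pics/e.png

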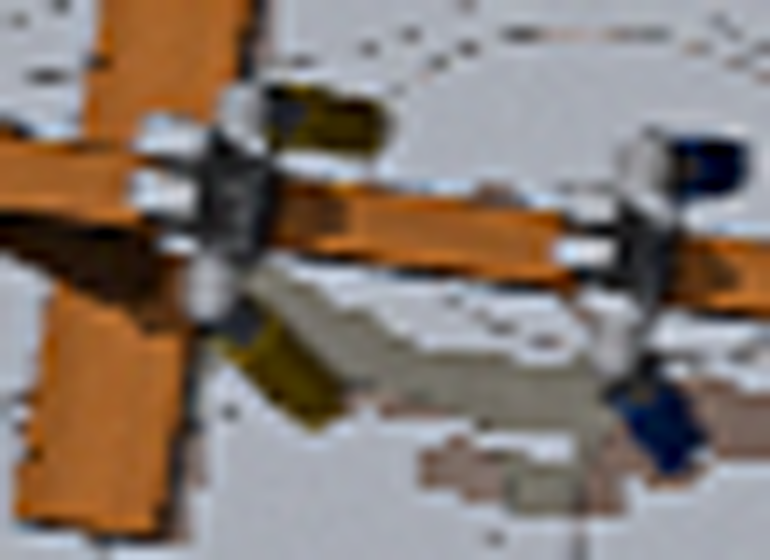

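View pics/f.png

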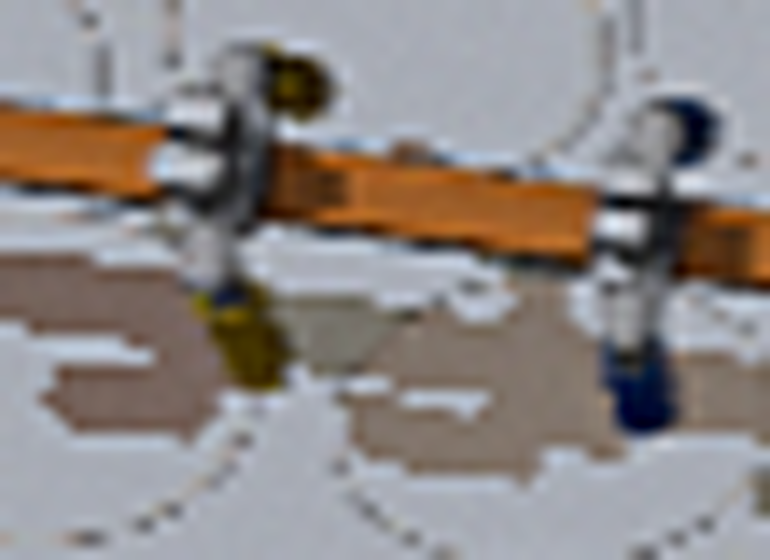

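Run:
```python
from h import *
S={"bigA":(185,(140,195),(165,163),(500,22)),"smA":(181,(140,195),(588,227),(411,83)),"bigB":(185,(195,205),(187,140),(327,125)),"smB":(181,(195,205),(620,209),(222,192))}
J=[]
for k,(z,off,px,ps) in S.items():
    p=atz("top",un([px],off,14)[0],z);q=atz("scene",un([ps],(230,130),4.5)[0],z);print(k,p.round(1),q.round(1)); J.append((p+q)[:2]/2)
J=np.array(J);m=J.mean(0);u,s,v=np.linalg.svd(J-m);d=v[0]*np.sign(v[0][1])
print(m,"yaw",np.arctan2(-d[0],d[1]),((J-m)@d).round(1),((J-m)@v[1]).round(1))
```

```text
bigA [556.9 293.8 185. ] [556.6 290.3 185. ]
smA [545.3 221.6 181. ] [547.6 215.9 181. ]
bigB [534.6 157.5 185. ] [537.  152.8 185. ]
smB [522.   83.5 181. ] [525.4  78.3 181. ]
[540.67363286 186.71420869] yaw -0.15611014458955716 [ 106.5   32.6  -31.9 -107.1] [ 0.5 -0.7 -0.1  0.3]
```

```bash
cat >> h.py <<'E'
from scipy.spatial.transform import Rotation as Ro
def state():
    s=r.sense();return s,np.array(s["eef_pos"]),Ro.from_euler("xyz",s["tcp_rot"])
def plan(xyz,yaw,n,tilt=0):
    "rows for a straight path with even turn, from the present pose; tilt: rotation about bar x"
    s,p,R=state();T=Ro.from_euler("xyz",[-np.pi/2+tilt,0,yaw])
    rv=(R.inv()*T).as_rotvec();d=(np.array(xyz)-p)/n
    print("t%.2f p"%s["clock"],p.round(1),"rpy",np.array(s["tcp_rot"]).round(3),"F",np.array(s["contact_force"]).round(1),"op %.3f"%s["opening"],"q",np.array(s["qpos"]).round(2))
    print("turn/row deg",np.degrees(rv/n).round(2),"move/row mm %.1f"%np.linalg.norm(d))
    for i in range(n):
        Ri=R*Ro.from_rotvec(rv*i/n)
        print(np.r_[np.degrees(rv/n),Ri.inv().apply(d)/10].round(2).tolist())
RC=np.array([540.7,186.7]);RY=-.157
BC=np.array([554.2,-223.0]);BY=.066
def onbar(y,x=0): return BC+y*np.array([-np.sin(BY),np.cos(BY)])+x*np.array([np.cos(BY),np.sin(BY)])
E
python3 -c "
from h import *
plan([535.8,155.1,250],RY,15)
for y in(65,-65,135,-135):print(onbar(y).round(1))"
```

```text
t0.10 p [246.6 573.9 241.6] rpy [-1.571e+00  1.000e-03  1.165e+00] F [-0.2 -0.1 -0.7] op 1.000 q [ 1.16  0.35  1.63 -0.    1.16 -0.  ]
turn/row deg [ 0.    5.05 -0.  ] move/row mm 33.9
[0.0, 5.05, -0.0, -1.8, -0.05, -2.87]
[0.0, 5.05, -0.0, -1.54, -0.05, -3.02]
[0.0, 5.05, -0.0, -1.27, -0.05, -3.15]
[0.0, 5.05, -0.0, -0.99, -0.05, -3.25]
[0.0, 5.05, -0.0, -0.7, -0.05, -3.32]
[0.0, 5.05, -0.0, -0.41, -0.05, -3.37]
[0.0, 5.05, -0.0, -0.11, -0.06, -3.39]
[0.0, 5.05, -0.0, 0.19, -0.06, -3.39]
[0.0, 5.05, -0.0, 0.49, -0.06, -3.36]
[0.0, 5.05, -0.0, 0.78, -0.06, -3.3]
[0.0, 5.05, -0.0, 1.07, -0.06, -3.22]
[0.0, 5.05, -0.0, 1.35, -0.06, -3.11]
[0.0, 5.05, -0.0, 1.62, -0.06, -2.98]
[0.0, 5.05, -0.0, 1.87, -0.06, -2.83]
[0.0, 5.05, -0.0, 2.12, -0.06, -2.65]
[ 549.9 -158.1]
[ 558.5 -287.9]
[545.3 -88.3]
[ 563.1 -357.7]
```

```bash
python3 -m crank '[[0,5,0,-1.8,0,-2.9,1],[0,5,0,-1.5,0,-3,1],[0,5,0,-1.3,0,-3.1,1],[0,5,0,-1,0,-3.2,1],[0,5,0,-0.7,0,-3.3,1],[0,5,0,-0.4,0,-3.4,1],[0,5,0,-0.1,0,-3.4,1],[0,5,0,0.2,0,-3.4,1],[0,5,0,0.5,0,-3.4,1],[0,5,0,0.8,0,-3.3,1]]' 40; python3 -c "
from h import *
plan([535.8,155.1,250],RY,8)"
```

```text
clock: 0.93
eef_pos: [439.0, 285.5, 237.9]
tcp_rot: [-1.572, 0.005, 0.264]
contact_force: [1.4, 0.9, 0.0]
opening: 1.001
t0.93 p [439.  285.5 237.9] rpy [-1.572  0.005  0.264] F [1.4 0.9 0. ] op 1.001 q [0.57 0.2  1.85 0.   1.09 0.31]
turn/row deg [ 0.02  3.01 -0.03] move/row mm 20.4
[0.02, 3.01, -0.03, 0.74, -0.15, -1.89]
[0.02, 3.01, -0.03, 0.84, -0.15, -1.85]
[0.02, 3.01, -0.03, 0.94, -0.15, -1.8]
[0.02, 3.01, -0.03, 1.03, -0.15, -1.75]
[0.02, 3.01, -0.03, 1.12, -0.15, -1.69]
[0.02, 3.01, -0.03, 1.21, -0.15, -1.63]
[0.02, 3.01, -0.03, 1.29, -0.15, -1.56]
[0.02, 3.01, -0.03, 1.37, -0.15, -1.49]
```

```bash
python3 -m crank '[[0,3,0,0.75,-0.15,-1.9,1],[0,3,0,0.85,-0.15,-1.85,1],[0,3,0,0.95,-0.15,-1.8,1],[0,3,0,1.05,-0.15,-1.75,1],[0,3,0,1.1,-0.15,-1.7,1],[0,3,0,1.2,-0.15,-1.65,1],[0,3,0,1.3,-0.15,-1.55,1],[0,3,0,1.4,-0.1,-1.5,1],[0,0,0,0.2,0,-0.2,1],[0,0,0,0,0,0,1]]'; python3 -c "
from h import *
plan([535.8,155.1,167],RY,8)"
```

```text
clock: 1.77
eef_pos: [541.3, 136.4, 247.1]
tcp_rot: [-1.579, 0.008, -0.189]
contact_force: [-0.2, -0.5, -0.0]
opening: 0.997
t1.77 p [541.3 136.4 247.1] rpy [-1.579  0.008 -0.189] F [-0.2 -0.5 -0. ] op 0.997 q [ 0.25  0.25  1.77 -0.    1.14  0.44]
turn/row deg [ 0.06 -0.23 -0.06] move/row mm 10.3
[0.06, -0.23, -0.06, -0.1, 1.0, 0.22]
[0.06, -0.23, -0.06, -0.1, 1.0, 0.22]
[0.06, -0.23, -0.06, -0.1, 1.0, 0.22]
[0.06, -0.23, -0.06, -0.1, 1.0, 0.22]
[0.06, -0.23, -0.06, -0.1, 1.0, 0.22]
[0.06, -0.23, -0.06, -0.1, 1.0, 0.22]
[0.06, -0.23, -0.06, -0.1, 1.0, 0.22]
[0.06, -0.23, -0.06, -0.1, 1.0, 0.22]
```

```bash
python3 -m crank '[[0.2,-0.6,-0.2,-0.3,0,0.6,1],[0.2,-0.6,-0.2,-0.3,0,0.6,1],[0.1,-0.6,-0.1,-0.2,0.5,0.5,1],[0,0,0,0,1,0.1,1],[0,0,0,0,1,0,1],[0,0,0,0,1,0,1],[0,0,0,0,1,0,1],[0,0,0,0,0.5,0,1],[0,0,0,0,0,0,1],[0,0,0,0,0,0,1]]'; python3 -c "
from h import *
plan([535.8,155.1,167],RY,4)
for n in ('scene','top'):
    im=cams.grab_frame(n);cv2.imwrite('pics/g_%s.png'%n,cv2.resize(im[110:260,220:400] if n=='scene' else im[150:260,130:290],None,fx=4,fy=4,interpolation=cv2.INTER_CUBIC))"
```

```text
clock: 2.6
eef_pos: [531.5, 161.4, 189.0]
tcp_rot: [-1.57, 0.004, -0.146]
contact_force: [-0.1, 0.1, -0.1]
opening: 1.002
t2.60 p [531.5 161.4 189. ] rpy [-1.57   0.004 -0.146] F [-0.1  0.1 -0.1] op 1.002 q [0.29 0.31 1.83 0.   1.01 0.44]
turn/row deg [-0.01  0.16 -0.05] move/row mm 5.8
[-0.01, 0.16, -0.05, 0.13, 0.55, -0.14]
[-0.01, 0.16, -0.05, 0.13, 0.55, -0.14]
[-0.01, 0.16, -0.05, 0.13, 0.55, -0.14]
[-0.01, 0.16, -0.05, 0.13, 0.55, -0.14]
```

View pics/g_scene.png

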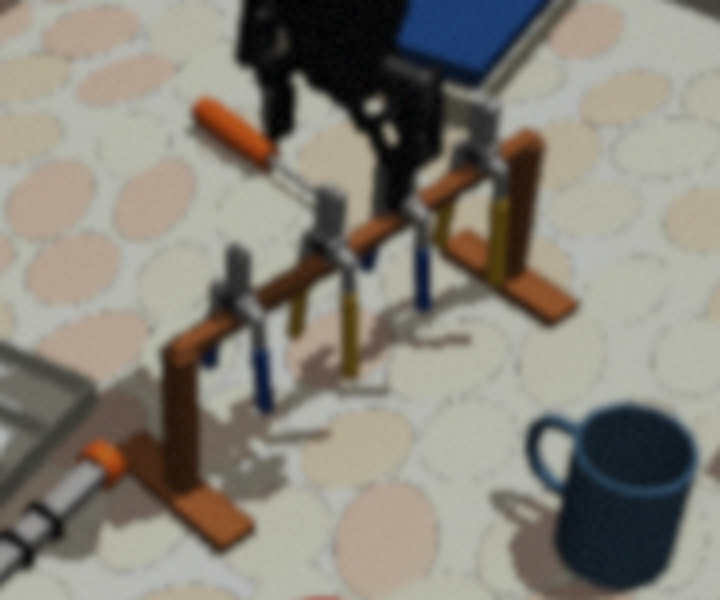

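View pics/g_top.png

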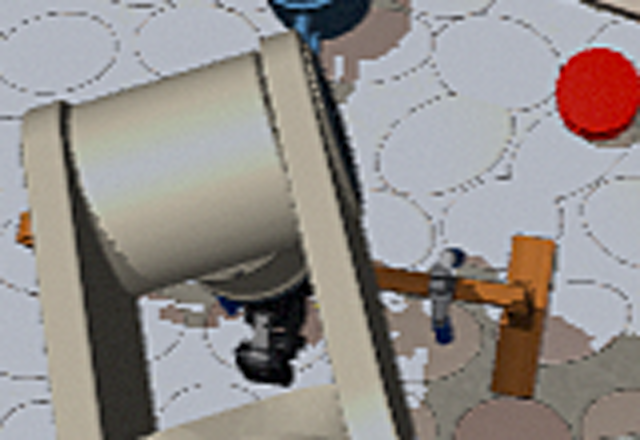

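```bash
python3 -c "
from h import *
s,p,R=state()
for x in(-42,0,42):
  for y in(-8,0,11):
    print(x,y,((proj('scene',p+R.apply([x,y,0]))[0]-[220,110])*4).round())"
```

```text
-42 -8 [283. 131.]
-42 0 [283. 142.]
-42 11 [282. 156.]
0 -8 [332. 163.]
0 0 [331. 173.]
0 11 [330. 188.]
42 -8 [382. 196.]
42 0 [381. 206.]
42 11 [380. 221.]
```

```bash
python3 -m crank '[[0,0.2,0,0.2,0.3,-0.2,1],[0,0.2,0,0.2,0.5,-0.2,1],[0,0.2,0,0.1,0.5,-0.1,1],[0,0,0,0,0.4,0,1],[0,0,0,0,0.2,0,1],[0,0,0,0,0,0,1],[0,0,0,0,0,0,1],[0,0,0,0,0,0,1],[0,0,0,0,0,0,1],[0,0,0,0,0,0,1]]'; python3 -c "
from h import *
plan([535.8,155.1,167],RY,2)"
```

```text
clock: 3.53
eef_pos: [537.9, 154.8, 170.1]
tcp_rot: [-1.568, -0.0, -0.159]
contact_force: [-0.4, 0.1, 0.3]
opening: 1.0
t3.53 p [537.9 154.8 170.1] rpy [-1.568 -0.    -0.159] F [-0.4  0.1  0.3] op 1.000 q [0.28 0.33 1.84 0.   0.97 0.43]
turn/row deg [-0.07 -0.05  0.01] move/row mm 1.9
[-0.07, -0.05, 0.01, -0.11, 0.16, -0.0]
[-0.07, -0.05, 0.01, -0.11, 0.16, -0.0]
```

```bash
python3 -m crank '[[0,0,0,-0.1,0.15,0,1],[0,0,0,-0.05,0.05,0,1],[0,0,0,0,0,0,0],[0,0,0,0,0,0,-0.5],[0,0,0,0,0,0,-1],[0,0,0,0,0,0,-1],[0,0,0,0,0,0,-1],[0,0,0,0,0,0,-1],[0,0,0,0,0,0,-1],[0,0,0,0,0,0,-1]]' 50; python3 -c "
from h import *
plan([535.8,155.1,167],RY,2);print(r.sense()['wrist_torque'])
im=cams.grab_frame('scene');cv2.imwrite('pics/k.png',cv2.resize(im[110:260,220:400],None,fx=4,fy=4,interpolation=cv2.INTER_CUBIC))"
```

```text
clock: 4.37
eef_pos: [536.7, 155.4, 168.6]
tcp_rot: [-1.568, -0.002, -0.159]
contact_force: [0.1, 0.3, 0.6]
opening: 0.2
t4.37 p [536.7 155.4 168.6] rpy [-1.568 -0.002 -0.159] F [0.1 0.3 0.6] op 0.200 q [0.28 0.33 1.85 0.   0.96 0.44]
turn/row deg [-0.08 -0.04  0.04] move/row mm 0.9
[-0.08, -0.04, 0.04, -0.04, 0.08, -0.02]
[-0.08, -0.04, 0.04, -0.04, 0.08, -0.02]
[-0.03174024 -0.004484    0.02707431]
```

View pics/k.png

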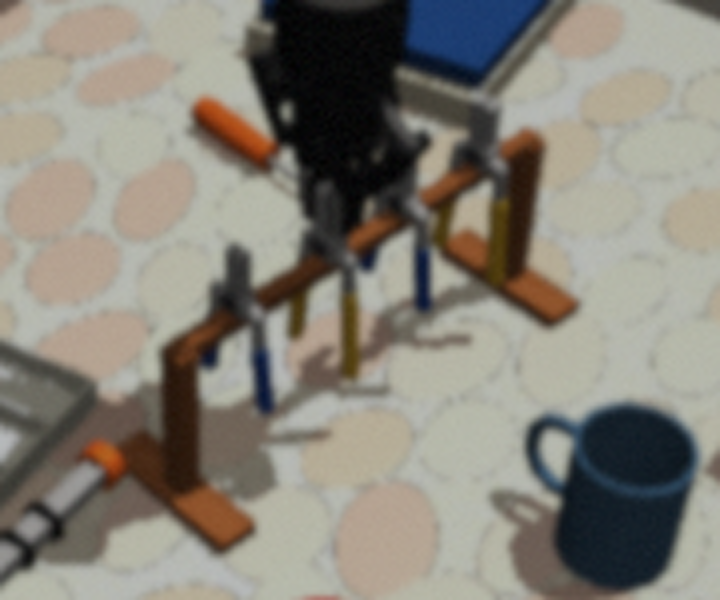

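```bash
python3 -m crank '[[0,0,0,0,-0.3,0,-1],[0,0,0,0,-0.8,0,-1],[0,0,0,0,-1.5,0,-1],[0,0,0,0,-2.5,0,-1],[0,0,0,0,-2.5,0,-1],[0,0,0,0,-2.5,0,-1],[0,0,0,0,-2.5,0,-1],[0,0,0,0,-1.5,0,-1],[0,0,0,0,-0.5,0,-1],[0,0,0,0,0,0,-1]]' 60; python3 -c "
from h import *
plan(np.r_[onbar(65),324],BY,12);print(r.sense()['wrist_torque'])
im=cams.grab_frame('scene');cv2.imwrite('pics/k2.png',cv2.resize(im[60:260,220:400],None,fx=3,fy=3,interpolation=cv2.INTER_CUBIC))"
```

```text
clock: 5.25
eef_pos: [534.0, 154.3, 323.7]
tcp_rot: [-1.57, 0.003, -0.159]
contact_force: [0.7, 0.4, -1.7]
opening: 0.202
t5.25 p [534.  154.3 323.7] rpy [-1.57   0.003 -0.159] F [ 0.7  0.4 -1.7] op 0.202 q [0.28 0.18 1.69 0.   1.28 0.44]
turn/row deg [-0.01 -1.07 -0.01] move/row mm 26.1
[-0.01, -1.07, -0.01, 0.54, -0.01, -2.55]
[-0.01, -1.07, -0.01, 0.49, -0.01, -2.56]
[-0.01, -1.07, -0.01, 0.45, -0.01, -2.57]
[-0.01, -1.07, -0.01, 0.4, -0.01, -2.58]
[-0.01, -1.07, -0.01, 0.35, -0.0, -2.58]
[-0.01, -1.07, -0.01, 0.3, -0.0, -2.59]
[-0.01, -1.07, -0.01, 0.25, -0.0, -2.59]
[-0.01, -1.07, -0.01, 0.2, -0.0, -2.6]
[-0.01, -1.07, -0.01, 0.16, -0.0, -2.6]
[-0.01, -1.07, -0.01, 0.11, -0.0, -2.6]
[-0.01, -1.07, -0.01, 0.06, -0.0, -2.61]
[-0.01, -1.07, -0.01, 0.01, -0.0, -2.61]
[ 0.02361828 -0.0363468   0.00224513]
```

View pics/k2.png

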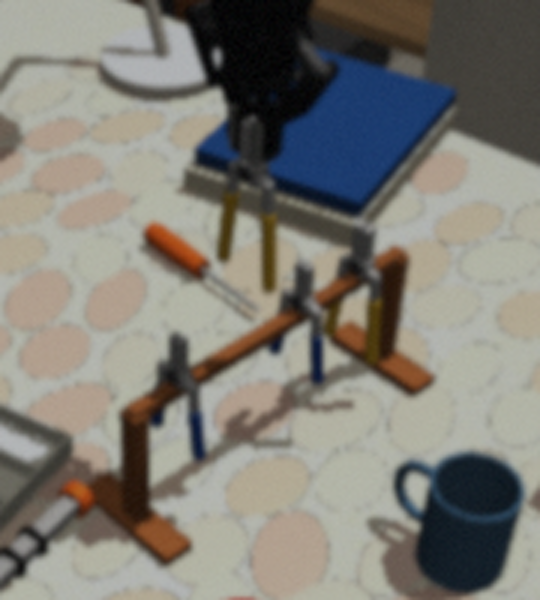

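```bash
python3 -c "
from h import *
s,p,R=state()
im=cams.grab_frame('scene');cv2.imwrite('pics/k3.png',cv2.resize(im[85:165,270:330],None,fx=9,fy=9,interpolation=cv2.INTER_CUBIC))
for x,h in((0,50),(0,16),(0,0),(-26,-90),(26,-90)):
  for y in(0,-5): print(x,h,y,((proj('scene',p+R.apply([x,33.6-h,y]))[0]-[270,85]+.5)*9-.5).round())"
```

```text
0 50 0 [316. 143.]
0 50 -5 [301. 151.]
0 16 0 [309. 263.]
0 16 -5 [295. 271.]
0 0 0 [306. 318.]
0 0 -5 [292. 325.]
-26 -90 0 [222. 559.]
-26 -90 -5 [209. 566.]
26 -90 0 [359. 651.]
26 -90 -5 [346. 659.]
```

View pics/k3.png

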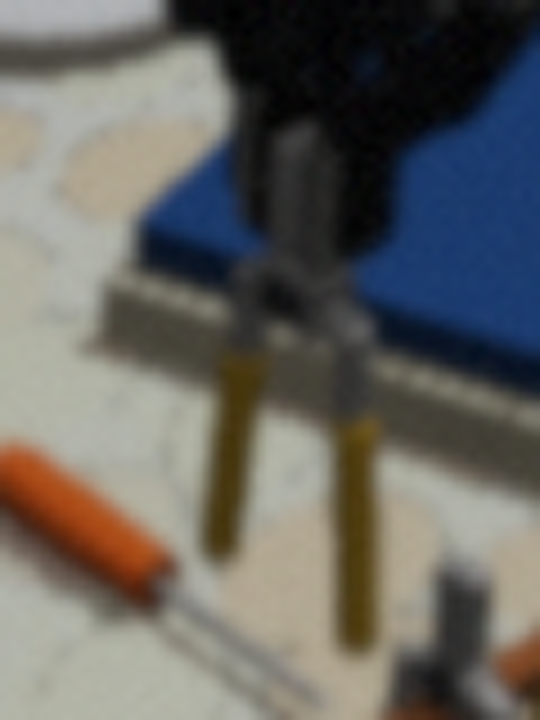

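```bash
python3 -m crank '[[0,-1.3,0,0.4,0,-2,-1],[0,-1.3,0,0.6,0,-3.3,-1],[0,-1.3,0,0.6,0,-3.7,-1],[0,-1.3,0,0.5,0,-3.8,-1],[0,-1.3,0,0.4,0,-3.8,-1],[0,-1.3,0,0.4,0,-3.8,-1],[0,-1.3,0,0.3,0,-3.3,-1],[0,-1.3,0,0.2,0,-2.5,-1],[0,-1.3,0,0.1,0,-1.5,-1],[0,-1,0,0,0,-0.7,-1]]'; python3 -c "
from h import *
plan(np.r_[onbar(65),324],BY,3)"
```

```text
clock: 6.18
eef_pos: [542.7, -141.8, 303.9]
tcp_rot: [-1.565, 0.029, 0.079]
contact_force: [0.3, 0.5, -1.1]
opening: 0.195
t6.18 p [ 542.7 -141.8  303.9] rpy [-1.565  0.029  0.079] F [ 0.3  0.5 -1.1] op 0.195 q [-0.26  0.21  1.68 -0.    1.27 -0.33]
turn/row deg [-0.1   0.25 -0.56] move/row mm 9.0
[-0.1, 0.25, -0.56, 0.18, -0.68, -0.56]
[-0.1, 0.25, -0.56, 0.19, -0.68, -0.56]
[-0.1, 0.25, -0.56, 0.2, -0.67, -0.56]
```

```bash
python3 -m crank '[[-0.1,0.3,-0.6,0.2,0.2,-0.5,-1],[-0.1,0.3,-0.6,0.2,0.2,-0.5,-1],[-0.1,0.2,-0.4,0.2,0.2,-0.3,-1],[0,0,0,0,0.2,0,-1],[0,0,0,0,0.2,0,-1],[0,0,0,0,0.1,0,-1],[0,0,0,0,0,0,-1],[0,0,0,0,0,0,-1],[0,0,0,0,0,0,-1],[0,0,0,0,0,0,-1]]'; python3 -c "
from h import *
plan(np.r_[onbar(65),280],BY,2)
im=cams.grab_frame('scene');cv2.imwrite('pics/m1.png',cv2.resize(im[150:350,110:290],None,fx=3,fy=3,interpolation=cv2.INTER_CUBIC))"
```

```text
clock: 7.02
eef_pos: [547.6, -153.1, 285.6]
tcp_rot: [-1.567, 0.007, 0.063]
contact_force: [0.4, 0.5, -2.0]
opening: 0.198
t7.02 p [ 547.6 -153.1  285.6] rpy [-1.567  0.007  0.063] F [ 0.4  0.5 -2. ] op 0.198 q [-0.28  0.23  1.7   0.    1.22 -0.34]
turn/row deg [-0.1  -0.09 -0.21] move/row mm 3.9
[-0.1, -0.09, -0.21, 0.1, 0.28, -0.26]
[-0.1, -0.09, -0.21, 0.1, 0.28, -0.26]
```

View pics/m1.png

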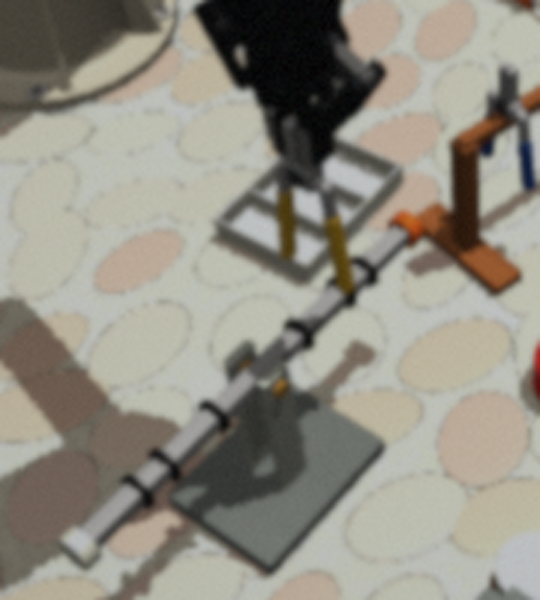

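```bash
python3 -m crank '[[-0.1,-0.1,-0.2,0.1,0.1,-0.3,-1],[-0.1,-0.1,-0.2,0.1,0.2,-0.2,-1],[0,0,0,0,0.6,0,-1],[0,0,0,0,1.2,0,-1],[0,0,0,0,1.5,0,-1],[0,0,0,0,1.5,0,-1],[0,0,0,0,1.2,0,-1],[0,0,0,0,0.6,0,-1],[0,0,0,0,0.2,0,-1],[0,0,0,0,0,0,-1]]'; python3 -c "
from h import *
plan(np.r_[onbar(65),175],BY,2)
im=cams.grab_frame('scene');cv2.imwrite('pics/m2.png',cv2.resize(im[150:350,110:290],None,fx=3,fy=3,interpolation=cv2.INTER_CUBIC))"
```

```text
clock: 7.9
eef_pos: [550.7, -159.5, 210.4]
tcp_rot: [-1.572, -0.003, 0.066]
contact_force: [0.0, 0.7, -1.4]
opening: 0.195
t7.90 p [ 550.7 -159.5  210.4] rpy [-1.572 -0.003  0.066] F [ 0.   0.7 -1.4] op 0.195 q [-0.28  0.3   1.78 -0.    1.05 -0.35]
turn/row deg [ 0.04 -0.01  0.08] move/row mm 17.7
[0.04, -0.01, 0.08, -0.04, 1.77, 0.08]
[0.04, -0.01, 0.08, -0.04, 1.77, 0.07]
```

View pics/m2.png

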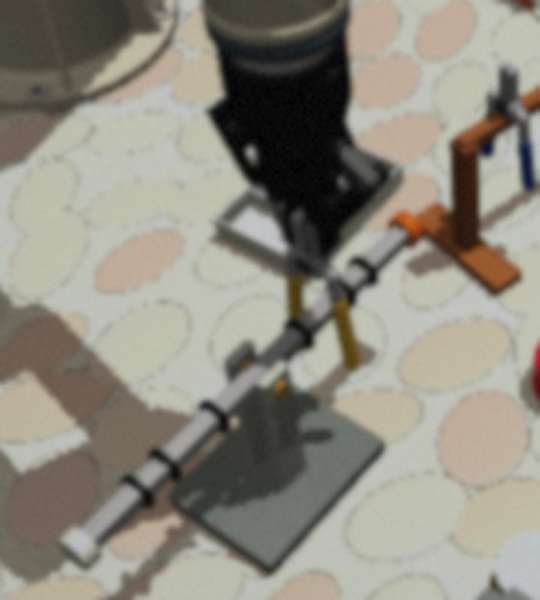

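```bash
python3 -m crank '[[0,0,0,0,0.5,0,-1],[0,0,0,0,0.8,0,-1],[0,0,0,0,0.8,0,-1],[0,0,0,0,0.6,0,-1],[0,0,0,0,0.5,0,-1],[0,0,0,0,0.4,0,-1],[0,0,0,0,0.3,0,-1],[0,0,0,0,0.2,0,-1],[0,0,0,0,0,0,-1],[0,0,0,0,0,0,-1]]'; python3 -c "
from h import *
plan(np.r_[onbar(65),162.6],BY,2)"
```

```text
clock: 8.78
eef_pos: [552.4, -160.0, 167.3]
tcp_rot: [-1.574, -0.006, 0.066]
contact_force: [-0.5, -0.8, -0.5]
opening: 0.194
t8.78 p [ 552.4 -160.   167.3] rpy [-1.574 -0.006  0.066] F [-0.5 -0.8 -0.5] op 0.194 q [-0.28  0.36  1.82 -0.    0.96 -0.35]
turn/row deg [ 0.08 -0.    0.18] move/row mm 2.8
[0.08, -0.0, 0.18, -0.12, 0.23, 0.1]
[0.08, -0.0, 0.18, -0.12, 0.24, 0.1]
```

```bash
python3 -m crank '[[0,0,0.2,-0.1,0.15,0.1,-1],[0,0,0.2,-0.05,0.15,0,-1],[0,0,0,0,0.1,0,-1],[0,0,0,0,0.05,0,-1],[0,0,0,0,0,0,-1],[0,0,0,0,0,0,-0.5],[0,0,0,0,0,0,-0.3],[0,0,0,0,0,0,0],[0,0,0,0,0,0,0.5],[0,0,0,0,0,0,1]]'; python3 -c "
from h import *
plan(np.r_[onbar(65),270],BY,2)
im=cams.grab_frame('scene');cv2.imwrite('pics/m3.png',cv2.resize(im[150:350,110:290],None,fx=3,fy=3,interpolation=cv2.INTER_CUBIC))"
```

```text
clock: 9.62
eef_pos: [552.0, -159.4, 164.2]
tcp_rot: [-1.575, -0.002, 0.066]
contact_force: [-0.2, -0.1, -0.1]
opening: 0.764
t9.62 p [ 552.  -159.4  164.2] rpy [-1.575 -0.002  0.066] F [-0.2 -0.1 -0.1] op 0.764 q [-0.28  0.36  1.82 -0.    0.96 -0.35]
turn/row deg [ 0.11 -0.    0.06] move/row mm 52.9
[0.11, -0.0, 0.06, -0.09, -5.29, 0.05]
[0.11, -0.0, 0.06, -0.1, -5.29, 0.06]
```

View pics/m3.png

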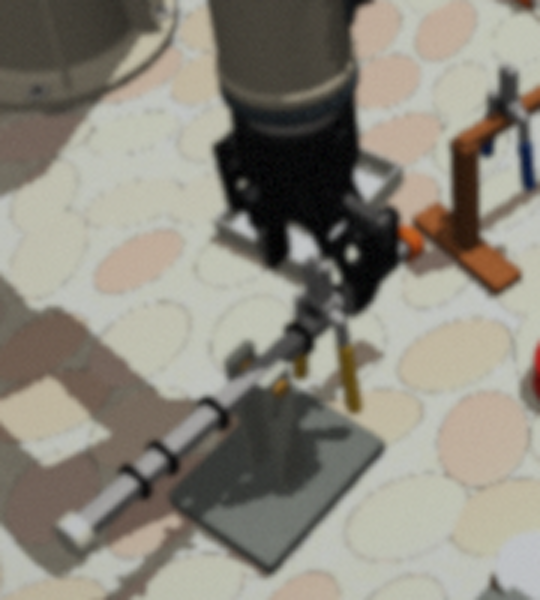

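```bash
python3 -m crank '[[0,0,0,0,-0.5,0,1],[0,0,0,0,-1.5,0,1],[0,0,0,0,-2,0,1],[0,0,0,0,-2.5,0,1],[0,0,0,0,-2,0,1],[0,0,0,0,-1,0,1],[0,0,0,0,-0.5,1,1],[0,0,0,0,0,2,1],[0,0,0,0,0,3,1],[0,0,0,0,0,4,1]]'; python3 -c "
from h import *
plan([556.8,292,258],RY,11)
im=cams.grab_frame('scene');cv2.imwrite('pics/m4.png',cv2.resize(im[150:350,110:290],None,fx=3,fy=3,interpolation=cv2.INTER_CUBIC))"
```

```text
clock: 10.5
eef_pos: [544.7, -60.4, 268.8]
tcp_rot: [-1.576, -0.001, 0.058]
contact_force: [0.4, 1.0, -0.2]
opening: 0.999
t10.50 p [544.7 -60.4 268.8] rpy [-1.576e+00 -1.000e-03  5.800e-02] F [ 0.4  1.  -0.2] op 0.999 q [-0.11  0.21  1.77 -0.01  1.16 -0.17]
turn/row deg [0.03 1.12 0.01] move/row mm 32.1
[0.03, 1.12, 0.01, 0.3, 0.08, 3.19]
[0.03, 1.12, 0.01, 0.23, 0.08, 3.2]
[0.03, 1.12, 0.01, 0.17, 0.08, 3.2]
[0.03, 1.12, 0.01, 0.11, 0.09, 3.2]
[0.03, 1.12, 0.01, 0.05, 0.09, 3.21]
[0.03, 1.12, 0.01, -0.02, 0.09, 3.21]
[0.03, 1.12, 0.01, -0.08, 0.09, 3.21]
[0.03, 1.12, 0.01, -0.14, 0.09, 3.2]
[0.03, 1.12, 0.01, -0.2, 0.09, 3.2]
[0.03, 1.12, 0.01, -0.27, 0.09, 3.19]
[0.03, 1.12, 0.01, -0.33, 0.1, 3.19]
```

View pics/m4.png

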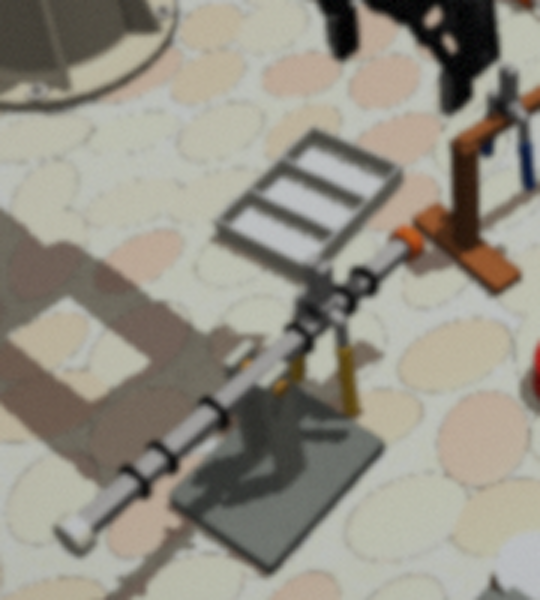

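```bash
python3 -m crank '[[0,1.3,0,0.3,0,3.9,1],[0,1.3,0,0.3,0,4,1],[0,1.3,0,0.2,0,4,1],[0,1.3,0,0.1,0,4,1],[0,1.3,0,0,0,4,1],[0,1.3,0,0,0,4,1],[0,1.3,0,-0.1,0,3.8,1],[0,1.3,0,-0.2,0,3,1],[0,1.2,0,-0.2,0,2,1],[0,0.5,0,-0.2,0,1,1]]'; python3 -c "
from h import *
plan([556.8,292,190],RY,3)"
```

```text
clock: 11.38
eef_pos: [547.0, 299.9, 261.2]
tcp_rot: [-1.574, 0.008, -0.159]
contact_force: [-0.0, -0.4, -0.9]
opening: 1.0
t11.38 p [547.  299.9 261.2] rpy [-1.574  0.008 -0.159] F [-0.  -0.4 -0.9] op 1.000 q [0.5  0.34 1.61 0.   1.2  0.66]
turn/row deg [ 0.05 -0.04 -0.15] move/row mm 24.1
[0.05, -0.04, -0.15, 0.38, 2.37, -0.2]
[0.05, -0.04, -0.15, 0.38, 2.37, -0.2]
[0.05, -0.04, -0.15, 0.37, 2.37, -0.21]
```

```bash
python3 -m crank '[[0,0,-0.2,0.4,0.3,-0.4,1],[0,0,-0.2,0.3,1,-0.3,1],[0,0,-0.1,0.2,1.5,-0.2,1],[0,0,0,0,1.5,0,1],[0,0,0,0,1.2,0,1],[0,0,0,0,0.8,0,1],[0,0,0,0,0.4,0,1],[0,0,0,0,0.2,0,1],[0,0,0,0,0,0,1],[0,0,0,0,0,0,1]]'; python3 -c "
from h import *
plan([556.8,292,168],RY,3)"
```

```text
clock: 12.22
eef_pos: [551.1, 285.2, 181.6]
tcp_rot: [-1.579, 0.004, -0.157]
contact_force: [-0.2, 1.3, 0.1]
opening: 1.0
t12.22 p [551.1 285.2 181.6] rpy [-1.579  0.004 -0.157] F [-0.2  1.3  0.1] op 1.000 q [ 0.48  0.41  1.69 -0.    1.05  0.64]
turn/row deg [ 0.15  0.01 -0.07] move/row mm 5.4
[0.15, 0.01, -0.07, 0.16, 0.45, 0.26]
[0.15, 0.01, -0.07, 0.15, 0.45, 0.26]
[0.15, 0.01, -0.07, 0.15, 0.45, 0.26]
```

```bash
python3 -m crank '[[0.2,0,0,0.2,0.2,0.3,1],[0.2,0,0,0.2,0.3,0.3,1],[0,0,0,0.1,0.3,0.2,1],[0,0,0,0,0.3,0,1],[0,0,0,0,0.1,0,1],[0,0,0,0,0.1,0,1],[0,0,0,0,0,0,1],[0,0,0,0,0,0,1],[0,0,0,0,0,0,1],[0,0,0,0,0,0,1]]'; python3 -c "
from h import *
plan([556.8,292,168],RY,2)"
```

```text
clock: 13.05
eef_pos: [559.3, 294.0, 169.6]
tcp_rot: [-1.569, 0.0, -0.156]
contact_force: [0.1, -0.2, -0.7]
opening: 1.0
t13.05 p [559.3 294.  169.6] rpy [-1.569  0.    -0.156] F [ 0.1 -0.2 -0.7] op 1.000 q [0.48 0.44 1.68 0.   1.02 0.64]
turn/row deg [-0.06  0.02 -0.01] move/row mm 1.8
[-0.06, 0.02, -0.01, -0.11, 0.08, -0.12]
[-0.06, 0.02, -0.01, -0.11, 0.08, -0.12]
```

```bash
python3 -m crank '[[0,0,0,-0.12,0.07,-0.1,1],[0,0,0,-0.06,0.03,-0.05,1],[0,0,0,0,0,0,0],[0,0,0,0,0,0,-0.5],[0,0,0,0,0,0,-1],[0,0,0,0,0,0,-1],[0,0,0,0,0,0,-1],[0,0,0,0,0,0,-1],[0,0,0,0,0,0,-1],[0,0,0,0,0,0,-1]]' 60; python3 -c "
from h import *
plan([556.8,292,168],RY,1)"
```

```text
clock: 13.88
eef_pos: [557.3, 292.6, 169.1]
tcp_rot: [-1.568, -0.0, -0.156]
contact_force: [-0.4, 0.1, 0.2]
opening: 0.199
t13.88 p [557.3 292.6 169.1] rpy [-1.568 -0.    -0.156] F [-0.4  0.1  0.2] op 0.199 q [0.48 0.43 1.69 0.   1.02 0.64]
turn/row deg [-0.15  0.05  0.03] move/row mm 1.3
[-0.15, 0.05, 0.03, -0.04, 0.11, -0.07]
```

```bash
python3 -m crank '[[0,0,0,0,-0.3,0,-1],[0,0,0,0,-0.8,0,-1],[0,0,0,0,-1.6,0,-1],[0,0,0,0,-2.6,0,-1],[0,0,0,0,-3,0,-1],[0,0,0,0,-3,0,-1],[0,0,0,0,-3,0,-1],[0,0,0,0,-2.2,-0.5,-1],[0,0,0,0,-1.5,-1.5,-1],[0,0,0,0,-0.5,-2.5,-1]]' 60; python3 -c "
from h import *
plan(np.r_[onbar(-65),350],BY,15)
im=cams.grab_frame('scene');cv2.imwrite('pics/n1.png',cv2.resize(im[20:260,220:420],None,fx=2.5,fy=2.5,interpolation=cv2.INTER_CUBIC))"
```

```text
clock: 14.72
eef_pos: [547.9, 249.0, 363.4]
tcp_rot: [-1.571, 0.006, -0.153]
contact_force: [0.5, -0.8, -0.7]
opening: 0.2
t14.72 p [547.9 249.  363.4] rpy [-1.571  0.006 -0.153] F [ 0.5 -0.8 -0.7] op 0.200 q [0.42 0.23 1.53 0.   1.38 0.57]
turn/row deg [-0.   -0.84 -0.02] move/row mm 35.8
[-0.0, -0.84, -0.02, 0.62, 0.09, -3.53]
[-0.0, -0.84, -0.02, 0.56, 0.09, -3.54]
[-0.0, -0.84, -0.02, 0.51, 0.09, -3.54]
[-0.0, -0.84, -0.02, 0.46, 0.09, -3.55]
[-0.0, -0.84, -0.02, 0.41, 0.09, -3.56]
[-0.0, -0.84, -0.02, 0.36, 0.09, -3.56]
[-0.0, -0.84, -0.02, 0.3, 0.09, -3.57]
[-0.0, -0.84, -0.02, 0.25, 0.09, -3.57]
[-0.0, -0.84, -0.02, 0.2, 0.09, -3.57]
[-0.0, -0.84, -0.02, 0.15, 0.09, -3.58]
[-0.0, -0.84, -0.02, 0.1, 0.09, -3.58]
[-0.0, -0.84, -0.02, 0.04, 0.09, -3.58]
[-0.0, -0.84, -0.02, -0.01, 0.09, -3.58]
[-0.0, -0.84, -0.02, -0.06, 0.09, -3.58]
[-0.0, -0.84, -0.02, -0.11, 0.09, -3.58]
```

View pics/n1.png

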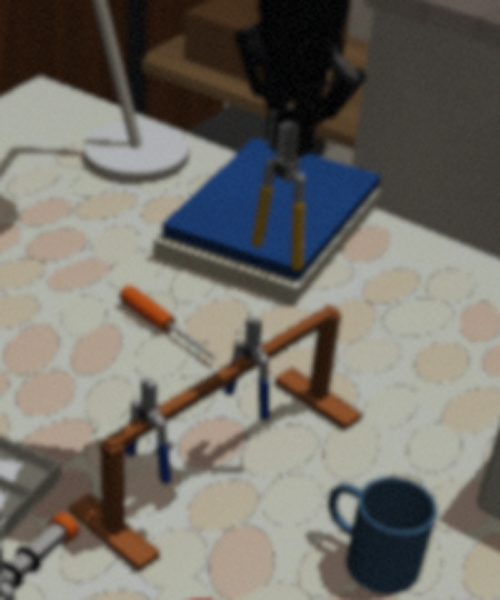

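```bash
python3 -m crank '[[0,-0.9,0,0.6,0,-3.5,-1],[0,-0.9,0,0.6,0,-3.7,-1],[0,-0.9,0,0.6,0,-3.8,-1],[0,-0.9,0,0.5,0,-3.8,-1],[0,-0.9,0,0.5,0,-3.8,-1],[0,-0.9,0,0.4,0,-3.8,-1],[0,-0.9,0,0.3,0,-3.8,-1],[0,-0.9,0,0.2,0,-3.8,-1],[0,-0.9,0,0.2,0,-3.8,-1],[0,-0.9,0,0.2,0,-3.8,-1]]'; python3 -c "
from h import *
plan(np.r_[onbar(-65),330],BY,6)"
```

```text
clock: 15.6
eef_pos: [555.2, -144.3, 370.7]
tcp_rot: [-1.569, -0.001, 0.018]
contact_force: [1.1, -0.1, -1.7]
opening: 0.197
t15.60 p [ 555.2 -144.3  370.7] rpy [-1.569e+00 -1.000e-03  1.800e-02] F [ 1.1 -0.1 -1.7] op 0.197 q [-0.26  0.18  1.59  0.    1.38 -0.28]
turn/row deg [-0.01 -0.46  0.01] move/row mm 24.9
[-0.01, -0.46, 0.01, 0.01, 0.67, -2.39]
[-0.01, -0.46, 0.01, -0.01, 0.67, -2.39]
[-0.01, -0.46, 0.01, -0.03, 0.68, -2.39]
[-0.01, -0.46, 0.01, -0.05, 0.68, -2.39]
[-0.01, -0.46, 0.01, -0.07, 0.68, -2.39]
[-0.01, -0.46, 0.01, -0.08, 0.68, -2.39]
```

```bash
python3 -m crank '[[0,-0.6,0,0,0,-3.2,-1],[0,-0.6,0,0,0,-2.8,-1],[0,-0.6,0,0,0,-2.2,-1],[0,-0.4,0,0,0.5,-1.5,-1],[0,-0.2,0,0,1.2,-0.9,-1],[0,0,0,0,1.5,-0.3,-1],[0,0,0,0,1.5,0,-1],[0,0,0,0,1,0,-1],[0,0,0,0,0.4,0,-1],[0,0,0,0,0,0,-1]]'; python3 -c "
from h import *
plan(np.r_[onbar(-65),285],BY,3)"
```

```text
clock: 16.43
eef_pos: [555.3, -266.5, 307.2]
tcp_rot: [-1.571, 0.0, 0.053]
contact_force: [0.4, 0.6, -0.7]
opening: 0.198
t16.43 p [ 555.3 -266.5  307.2] rpy [-1.571  0.     0.053] F [ 0.4  0.6 -0.7] op 0.198 q [-0.45  0.29  1.58 -0.    1.27 -0.5 ]
turn/row deg [ 0.   -0.25 -0.  ] move/row mm 10.3
[0.0, -0.25, -0.0, 0.07, 0.74, -0.72]
[0.0, -0.25, -0.0, 0.07, 0.74, -0.72]
[0.0, -0.25, -0.0, 0.06, 0.74, -0.72]
```

```bash
python3 -m crank '[[0,-0.3,0,0.1,0.2,-0.7,-1],[0,-0.3,0,0.1,0.3,-0.7,-1],[0,-0.2,0,0.1,0.3,-0.4,-1],[0,0,0,0,0.3,-0.2,-1],[0,0,0,0,0.3,0,-1],[0,0,0,0,0.2,0,-1],[0,0,0,0,0,0,-1],[0,0,0,0,0,0,-1],[0,0,0,0,0,0,-1],[0,0,0,0,0,0,-1]]'; python3 -c "
from h import *
plan(np.r_[onbar(-65),220],BY,3)
im=cams.grab_frame('scene');cv2.imwrite('pics/n2.png',cv2.resize(im[150:350,80:290],None,fx=3,fy=3,interpolation=cv2.INTER_CUBIC))"
```

```text
clock: 17.27
eef_pos: [561.3, -287.6, 292.2]
tcp_rot: [-1.572, -0.003, 0.07]
contact_force: [0.0, -0.2, -1.8]
opening: 0.2
t17.27 p [ 561.3 -287.6  292.2] rpy [-1.572 -0.003  0.07 ] F [ 0.  -0.2 -1.8] op 0.200 q [-0.48  0.32  1.57  0.    1.25 -0.55]
turn/row deg [0.03 0.08 0.06] move/row mm 24.1
[0.03, 0.08, 0.06, -0.1, 2.41, 0.0]
[0.03, 0.08, 0.06, -0.1, 2.41, 0.0]
[0.03, 0.08, 0.06, -0.1, 2.41, 0.0]
```

View pics/n2.png

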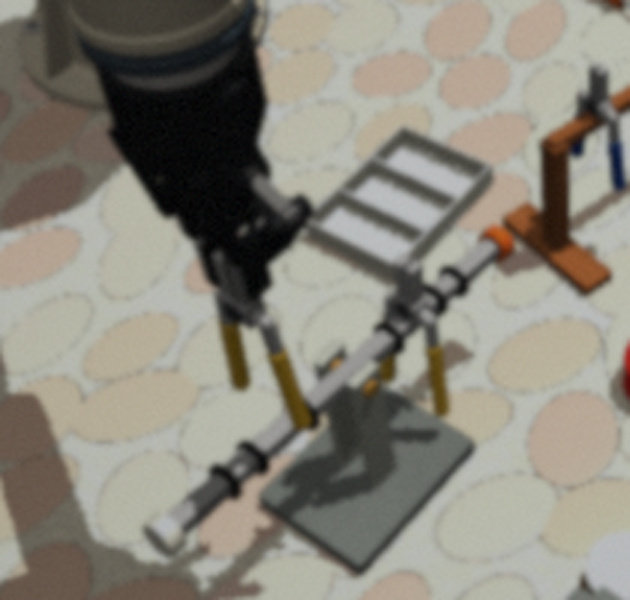

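```bash
python3 -m crank '[[0,0,0,-0.1,0.4,0,-1],[0,0,0,-0.1,1,0,-1],[0,0,0,-0.1,1.5,0,-1],[0,0,0,-0.1,1.6,0,-1],[0,0,0,0,1.5,0,-1],[0,0,0,0,1.2,0,-1],[0,0,0,0,0.8,0,-1],[0,0,0,0,0.3,0,-1],[0,0,0,0,0,0,-1],[0,0,0,0,0,0,-1]]'; python3 -c "
from h import *
plan(np.r_[onbar(-65),180],BY,3)
im=cams.grab_frame('scene');cv2.imwrite('pics/n3.png',cv2.resize(im[150:350,80:290],None,fx=3,fy=3,interpolation=cv2.INTER_CUBIC))"
```

```text
clock: 18.15
eef_pos: [556.3, -287.4, 202.0]
tcp_rot: [-1.572, -0.003, 0.071]
contact_force: [-0.6, 0.6, -1.1]
opening: 0.199
t18.15 p [ 556.3 -287.4  202. ] rpy [-1.572 -0.003  0.071] F [-0.6  0.6 -1.1] op 0.199 q [-0.48  0.39  1.67  0.    1.07 -0.55]
turn/row deg [0.03 0.09 0.06] move/row mm 7.4
[0.03, 0.09, 0.06, 0.07, 0.73, -0.02]
[0.03, 0.09, 0.06, 0.07, 0.73, -0.02]
[0.03, 0.09, 0.06, 0.07, 0.73, -0.02]
```

View pics/n3.png

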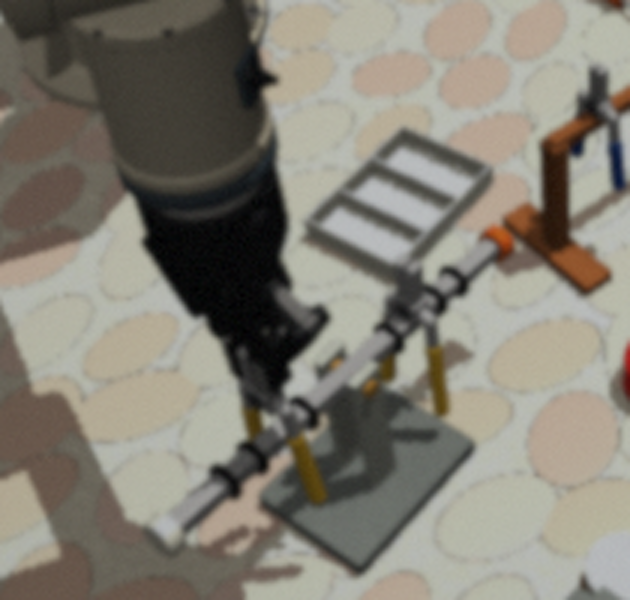

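```bash
python3 -m crank '[[0,0.1,0,0.1,0.5,0,-1],[0,0.1,0,0.05,0.7,0,-1],[0,0,0,0,0.6,0,-1],[0,0,0,0,0.4,0,-1],[0,0,0,0,0.3,0,-1],[0,0,0,0,0.2,0,-1],[0,0,0,0,0.2,0,-1],[0,0,0,0,0.1,0,-1],[0,0,0,0,0,0,-1],[0,0,0,0,0,0,-1]]'; python3 -c "
from h import *
plan(np.r_[onbar(-65),169],BY,2)
im=cams.grab_frame('scene');cv2.imwrite('pics/n4.png',cv2.resize(im[150:350,80:290],None,fx=3,fy=3,interpolation=cv2.INTER_CUBIC))"
```

```text
clock: 19.03
eef_pos: [559.9, -288.4, 171.7]
tcp_rot: [-1.575, -0.007, 0.067]
contact_force: [0.3, 0.5, 0.0]
opening: 0.199
t19.03 p [ 559.9 -288.4  171.7] rpy [-1.575 -0.007  0.067] F [0.3 0.5 0. ] op 0.199 q [-0.48  0.43  1.69 -0.    1.01 -0.54]
turn/row deg [0.13 0.03 0.21] move/row mm 1.5
[0.13, 0.03, 0.21, -0.07, 0.13, 0.03]
[0.13, 0.03, 0.21, -0.07, 0.14, 0.03]
```

View pics/n4.png

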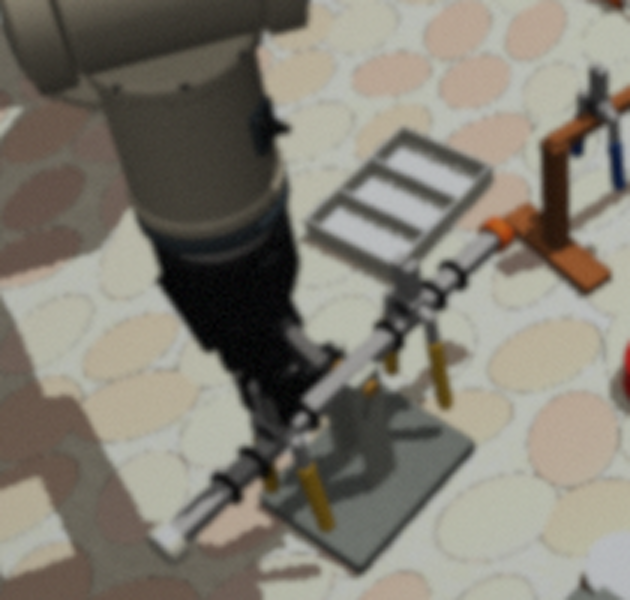

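```bash
python3 -m crank '[[0,0,0.2,-0.05,0.15,0,-1],[0,0,0.2,0,0.1,0,-1],[0,0,0,0,0.03,0,-1],[0,0,0,0,0,0,-1],[0,0,0,0,0,0,-0.5],[0,0,0,0,0,0,-0.3],[0,0,0,0,0,0,0],[0,0,0,0,0,0,0.5],[0,0,0,0,0,0,1],[0,0,0,0,0,0,1]]'; python3 -c "
from h import *
plan(np.r_[onbar(-65),169],BY,2)"
python3 -m crank '[[0,0,0,0,-0.5,0,1],[0,0,0,0,-1.5,0,1],[0,0,0,0,-2.2,0,1],[0,0,0,0,-3,0,1],[0,0,0,0,-3,0,1],[0,0,0,0,-2.5,0,1],[0,0,0,0,-1.5,1,1],[0,0,0,0,-0.5,2,1],[0,0,0,0,0,3,1],[0,0,0,0,0,4,1]]'; python3 -c "
from h import *
plan([524,81,258],RY,10)
im=cams.grab_frame('scene');cv2.imwrite('pics/n5.png',cv2.resize(im[150:350,80:290],None,fx=3,fy=3,interpolation=cv2.INTER_CUBIC))"
```

```text
clock: 19.92
eef_pos: [560.1, -288.7, 169.9]
tcp_rot: [-1.576, -0.002, 0.067]
contact_force: [0.6, 0.3, 0.4]
opening: 0.899
t19.92 p [ 560.1 -288.7  169.9] rpy [-1.576 -0.002  0.067] F [0.6 0.3 0.4] op 0.899 q [-0.48  0.43  1.69 -0.    1.02 -0.54]
turn/row deg [0.16 0.03 0.05] move/row mm 1.0
[0.16, 0.03, 0.05, -0.08, 0.05, 0.05]
[0.16, 0.03, 0.05, -0.08, 0.05, 0.05]
clock: 20.75
eef_pos: [553.0, -191.3, 326.6]
tcp_rot: [-1.579, -0.003, 0.06]
contact_force: [0.3, -0.3, 0.1]
opening: 1.0
t20.75 p [ 553.  -191.3  326.6] rpy [-1.579 -0.003  0.06 ] F [ 0.3 -0.3  0.1] op 1.000 q [-0.33  0.22  1.63 -0.01  1.29 -0.39]
turn/row deg [0.04 1.25 0.02] move/row mm 28.2
[0.04, 1.25, 0.02, -0.13, 0.66, 2.74]
[0.04, 1.25, 0.02, -0.19, 0.67, 2.74]
[0.04, 1.25, 0.02, -0.25, 0.67, 2.73]
[0.04, 1.25, 0.02, -0.3, 0.67, 2.72]
[0.04, 1.25, 0.02, -0.36, 0.67, 2.72]
[0.04, 1.25, 0.02, -0.42, 0.67, 2.71]
[0.04, 1.25, 0.02, -0.48, 0.68, 2.7]
[0.04, 1.25, 0.02, -0.54, 0.68, 2.69]
[0.04, 1.25, 0.02, -0.6, 0.68, 2.67]
[0.04, 1.25, 0.02, -0.65, 0.68, 2.66]
```

View pics/n5.png

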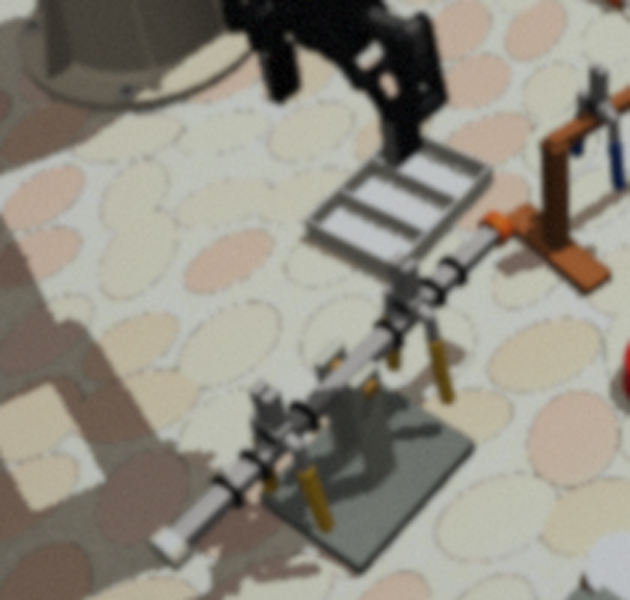

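```bash
python3 -m crank '[[0,1.4,0,-0.1,0,3.9,1],[0,1.4,0,-0.2,0,4,1],[0,1.4,0,-0.2,0.3,3.8,1],[0,1.4,0,-0.3,0.6,3.5,1],[0,1.4,0,-0.4,0.8,3,1],[0,1.4,0,-0.4,1,2.5,1],[0,1.4,0,-0.4,1,1.8,1],[0,1.2,0,-0.4,0.8,1.1,1],[0,0.8,0,-0.3,0.5,0.5,1],[0,0.3,0,0,0.2,0,1]]'; python3 -c "
from h import *
plan([523.7,81,180],RY,4)"
```

```text
clock: 21.63
eef_pos: [526.5, 67.6, 277.6]
tcp_rot: [-1.572, -0.012, -0.155]
contact_force: [0.1, 0.2, -0.3]
opening: 0.999
t21.63 p [526.5  67.6 277.6] rpy [-1.572 -0.012 -0.155] F [ 0.1  0.2 -0.3] op 0.999 q [ 0.13  0.17  1.8  -0.    1.16  0.28]
turn/row deg [0.01 0.03 0.17] move/row mm 24.6
[0.01, 0.03, 0.17, -0.15, 2.44, 0.32]
[0.01, 0.03, 0.17, -0.14, 2.44, 0.32]
[0.01, 0.03, 0.17, -0.14, 2.44, 0.32]
[0.01, 0.03, 0.17, -0.13, 2.44, 0.32]
```

```bash
python3 -m crank '[[0,0,0.2,-0.1,0.8,0.4,1],[0,0,0.2,-0.1,1.6,0.4,1],[0,0,0.2,-0.1,2,0.3,1],[0,0,0.1,-0.1,1.8,0.1,1],[0,0,0,0,1.4,0,1],[0,0,0,0,1,0,1],[0,0,0,0,0.6,0,1],[0,0,0,0,0.2,0,1],[0,0,0,0,0,0,1],[0,0,0,0,0,0,1]]'; python3 -c "
from h import *
plan([523.7,81,164.5],RY,4)"
```

```text
clock: 22.47
eef_pos: [528.2, 77.8, 181.1]
tcp_rot: [-1.571, -0.004, -0.155]
contact_force: [-0.3, 0.0, 0.1]
opening: 0.997
t22.47 p [528.2  77.8 181.1] rpy [-1.571 -0.004 -0.155] F [-0.3  0.   0.1] op 0.997 q [ 0.14  0.28  1.89 -0.    0.97  0.3 ]
turn/row deg [0.   0.03 0.06] move/row mm 4.4
[0.0, 0.03, 0.06, -0.12, 0.41, 0.06]
[0.0, 0.03, 0.06, -0.12, 0.42, 0.06]
[0.0, 0.03, 0.06, -0.12, 0.42, 0.06]
[0.0, 0.03, 0.06, -0.12, 0.42, 0.06]
```

```bash
python3 -m crank '[[0,0,0,-0.15,0.2,0.1,1],[0,0,0,-0.15,0.4,0.1,1],[0,0,0,-0.1,0.4,0,1],[0,0,0,0,0.3,0,1],[0,0,0,0,0.15,0,1],[0,0,0,0,0.1,0,1],[0,0,0,0,0,0,1],[0,0,0,0,0,0,1],[0,0,0,0,0,0,1],[0,0,0,0,0,0,1]]'; python3 -c "
from h import *
plan([523.7,81,164.5],RY,2)
im=cams.grab_frame('scene');cv2.imwrite('pics/q1.png',cv2.resize(im[110:260,220:400],None,fx=4,fy=4,interpolation=cv2.INTER_CUBIC))"
```

```text
clock: 23.3
eef_pos: [525.9, 80.9, 166.7]
tcp_rot: [-1.569, -0.008, -0.155]
contact_force: [-0.0, -1.1, 0.2]
opening: 1.001
t23.30 p [525.9  80.9 166.7] rpy [-1.569 -0.008 -0.155] F [-0.  -1.1  0.2] op 1.001 q [ 0.15  0.29  1.91 -0.    0.93  0.31]
turn/row deg [-0.04  0.07  0.24] move/row mm 1.5
[-0.04, 0.07, 0.24, -0.11, 0.11, -0.01]
[-0.04, 0.07, 0.24, -0.11, 0.11, -0.01]
```

View pics/q1.png

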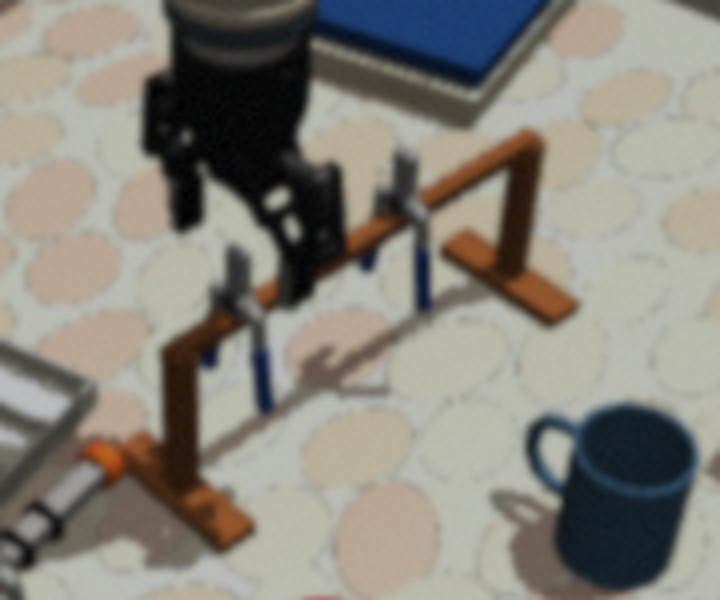

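```bash
python3 -m crank '[[0,0,0.2,-0.12,0.1,0,1],[0,0,0.1,-0.06,0.05,0,1],[0,0,0,0,0,0,0],[0,0,0,0,0,0,-0.5],[0,0,0,0,0,0,-1],[0,0,0,0,0,0,-1],[0,0,0,0,0,0,-1],[0,0,0,0,0,0,-1],[0,0,0,0,0,0,-1],[0,0,0,0,0,0,-1]]' 60; python3 -c "
from h import *
plan([523.7,81,164.5],RY,1)"
```

```text
clock: 24.18
eef_pos: [524.2, 81.2, 165.4]
tcp_rot: [-1.569, -0.003, -0.155]
contact_force: [0.1, -0.6, -0.2]
opening: 0.158
t24.18 p [524.2  81.2 165.4] rpy [-1.569 -0.003 -0.155] F [ 0.1 -0.6 -0.2] op 0.158 q [0.15 0.3  1.91 0.   0.93 0.3 ]
turn/row deg [-0.09  0.13  0.19] move/row mm 1.1
[-0.09, 0.13, 0.19, -0.05, 0.09, -0.03]
```

```bash
python3 -m crank '[[0,0,0,0,-0.3,0,-1],[0,0,0,0,-0.8,0,-1],[0,0,0,0,-1.6,0,-1],[0,0,0,0,-2.6,0,-1],[0,0,0,0,-3,0,-1],[0,0,0,0,-2.8,0,-1],[0,0,0,0,-2,-0.5,-1],[0,0,0,0,-1,-1.5,-1],[0,0,0,0.2,-0.4,-2.2,-1],[0,0,0,0.3,0,-2.8,-1]]' 60; python3 -c "
from h import *
plan(np.r_[onbar(135),290],BY,6)
im=cams.grab_frame('scene');cv2.imwrite('pics/q2.png',cv2.resize(im[60:260,200:400],None,fx=3,fy=3,interpolation=cv2.INTER_CUBIC))"
```

```text
clock: 25.02
eef_pos: [516.7, 12.9, 321.8]
tcp_rot: [-1.568, -0.003, -0.15]
contact_force: [0.8, -0.2, -0.7]
opening: 0.158
t25.02 p [516.7  12.9 321.8] rpy [-1.568 -0.003 -0.15 ] F [ 0.8 -0.2 -0.7] op 0.158 q [0.02 0.11 1.77 0.   1.26 0.17]
turn/row deg [-0.02 -2.06  0.03] move/row mm 18.3
[-0.02, -2.06, 0.03, 0.72, 0.53, -1.6]
[-0.02, -2.06, 0.03, 0.66, 0.53, -1.62]
[-0.02, -2.06, 0.03, 0.61, 0.53, -1.65]
[-0.02, -2.06, 0.03, 0.55, 0.53, -1.67]
[-0.02, -2.06, 0.03, 0.49, 0.53, -1.68]
[-0.02, -2.06, 0.03, 0.43, 0.53, -1.7]
```

View pics/q2.png

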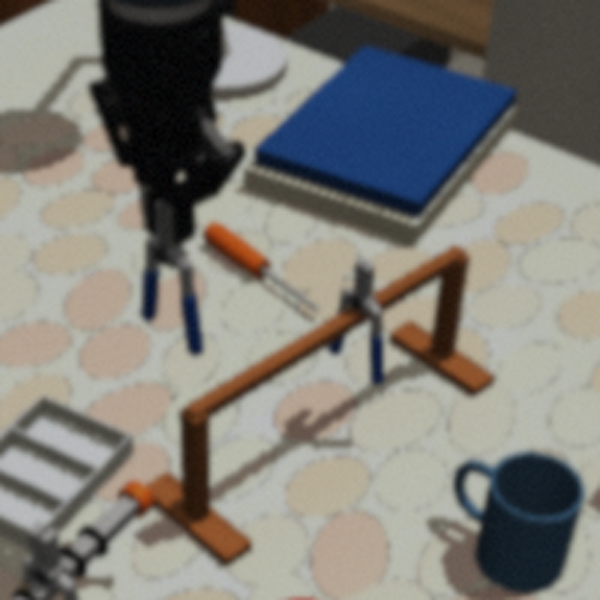

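```bash
python3 -m crank '[[0,-2.2,0,0.6,0,-2.3,-1],[0,-2.2,0,0.7,0,-2,-1],[0,-2.2,0,0.7,0,-1.6,-1],[0,-2.2,0,0.5,0.3,-1.1,-1],[0,-2,0,0.4,0.6,-0.6,-1],[0,-1,0,0.2,0.6,-0.2,-1],[0,-0.4,0,0.1,0.4,0,-1],[0,0,0,0,0.2,0,-1],[0,0,0,0,0,0,-1],[0,0,0,0,0,0,-1]]'; python3 -c "
from h import *
plan(np.r_[onbar(135),260],BY,3)"
```

```text
clock: 25.9
eef_pos: [540.4, -76.2, 304.8]
tcp_rot: [-1.573, -0.006, 0.067]
contact_force: [-0.3, 0.3, -0.5]
opening: 0.162
t25.90 p [540.4 -76.2 304.8] rpy [-1.573 -0.006  0.067] F [-0.3  0.3 -0.5] op 0.162 q [-0.14  0.17  1.74 -0.    1.23 -0.21]
turn/row deg [0.03 0.01 0.11] move/row mm 15.6
[0.03, 0.01, 0.11, 0.13, 1.49, -0.41]
[0.03, 0.01, 0.11, 0.13, 1.49, -0.41]
[0.03, 0.01, 0.11, 0.13, 1.49, -0.41]
```

```bash
python3 -m crank '[[0,0,0.1,0.2,0.3,-0.4,-1],[0,0,0.1,0.2,0.8,-0.4,-1],[0,0,0.1,0.1,1.1,-0.3,-1],[0,0,0,0,1.1,-0.1,-1],[0,0,0,0,0.8,0,-1],[0,0,0,0,0.5,0,-1],[0,0,0,0,0.2,0,-1],[0,0,0,0,0,0,-1],[0,0,0,0,0,0,-1],[0,0,0,0,0,0,-1]]'; python3 -c "
from h import *
plan(np.r_[onbar(135),200],BY,3)
im=cams.grab_frame('scene');cv2.imwrite('pics/q3.png',cv2.resize(im[150:350,110:290],None,fx=3,fy=3,interpolation=cv2.INTER_CUBIC))"
```

```text
clock: 26.73
eef_pos: [546.0, -87.7, 250.7]
tcp_rot: [-1.572, 0.002, 0.067]
contact_force: [0.2, 0.1, -0.6]
opening: 0.155
t26.73 p [546.  -87.7 250.7] rpy [-1.572  0.002  0.067] F [ 0.2  0.1 -0.6] op 0.155 q [-0.16  0.23  1.78 -0.    1.13 -0.23]
turn/row deg [ 0.02  0.02 -0.04] move/row mm 16.9
[0.02, 0.02, -0.04, -0.02, 1.69, -0.02]
[0.02, 0.02, -0.04, -0.02, 1.69, -0.02]
[0.02, 0.02, -0.04, -0.02, 1.69, -0.02]
```

View pics/q3.png

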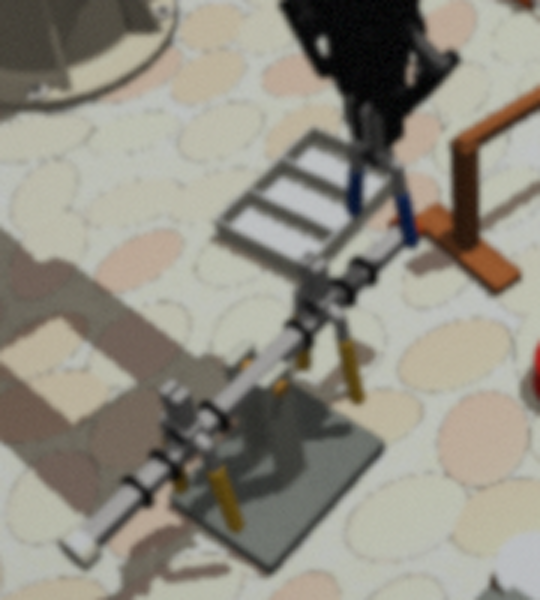

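```bash
python3 -m crank '[[0,0,0,0,0.4,0,-1],[0,0,0,0,0.9,0,-1],[0,0,0,0,1.1,0,-1],[0,0,0,0,1.1,0,-1],[0,0,0,0,0.8,0,-1],[0,0,0,0,0.5,0,-1],[0,0,0,0,0.2,0,-1],[0,0,0,0,0,0,-1],[0,0,0,0,0,0,-1],[0,0,0,0,0,0,-1]]'; python3 -c "
from h import *
plan(np.r_[onbar(135),165],BY,3)
im=cams.grab_frame('scene');cv2.imwrite('pics/q4.png',cv2.resize(im[150:350,110:290],None,fx=3,fy=3,interpolation=cv2.INTER_CUBIC))"
```

```text
clock: 27.62
eef_pos: [545.9, -87.6, 195.3]
tcp_rot: [-1.572, 0.002, 0.067]
contact_force: [-0.3, -0.4, -0.5]
opening: 0.16
t27.62 p [545.9 -87.6 195.3] rpy [-1.572  0.002  0.067] F [-0.3 -0.4 -0.5] op 0.160 q [-0.16  0.29  1.83 -0.    1.02 -0.23]
turn/row deg [ 0.02  0.02 -0.03] move/row mm 10.1
[0.02, 0.02, -0.03, -0.02, 1.01, -0.02]
[0.02, 0.02, -0.03, -0.02, 1.01, -0.02]
[0.02, 0.02, -0.03, -0.02, 1.01, -0.02]
```

View pics/q4.png

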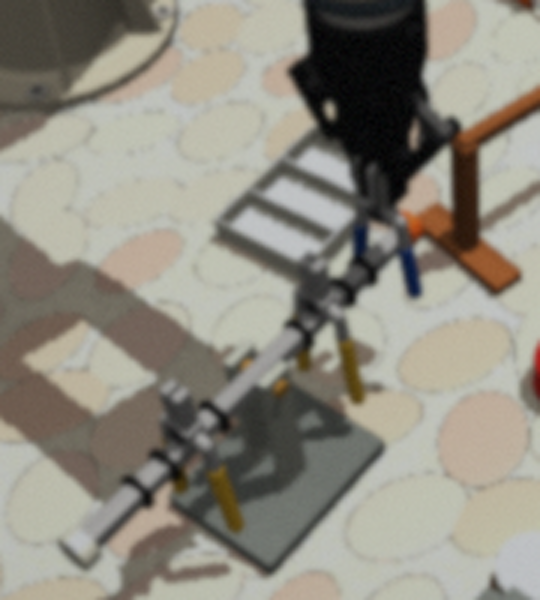

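```bash
python3 -m crank '[[0,0,0,0,0.4,0,-1],[0,0,0,0,0.7,0,-1],[0,0,0,0,0.7,0,-1],[0,0,0,0,0.6,0,-1],[0,0,0,0,0.5,0,-1],[0,0,0,0,0.4,0,-1],[0,0,0,0,0.3,0,-1],[0,0,0,0,0.2,0,-1],[0,0,0,0,0.1,0,-1],[0,0,0,0,0,0,-1]]'; python3 -c "
from h import *
plan(np.r_[onbar(135),151],BY,3)
im=cams.grab_frame('scene');cv2.imwrite('pics/q5.png',cv2.resize(im[150:350,110:290],None,fx=3,fy=3,interpolation=cv2.INTER_CUBIC))"
```

```text
clock: 28.5
eef_pos: [547.1, -87.9, 153.2]
tcp_rot: [-1.573, -0.001, 0.067]
contact_force: [0.0, -0.1, -0.8]
opening: 0.163
t28.50 p [547.1 -87.9 153.2] rpy [-1.573e+00 -1.000e-03  6.700e-02] F [ 0.  -0.1 -0.8] op 0.163 q [-0.16  0.35  1.87 -0.    0.93 -0.23]
turn/row deg [0.04 0.02 0.02] move/row mm 0.9
[0.04, 0.02, 0.02, -0.06, 0.07, -0.01]
[0.04, 0.02, 0.02, -0.06, 0.07, -0.01]
[0.04, 0.02, 0.02, -0.06, 0.07, -0.01]
```

View pics/q5.png

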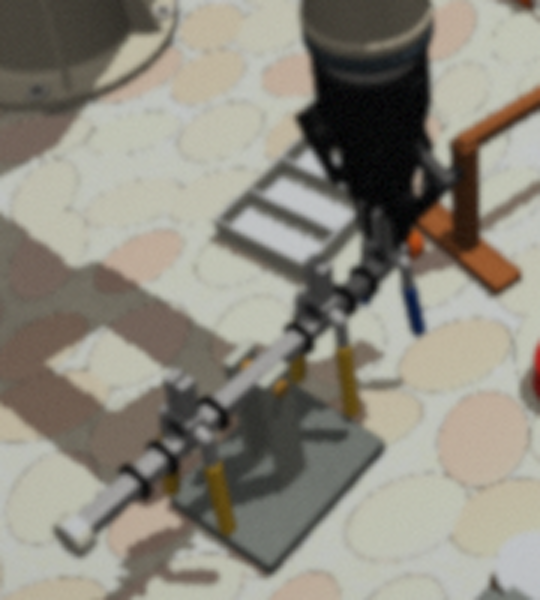

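```bash
python3 -m crank '[[0,0,0,-0.05,0.12,0,-1],[0,0,0,0,0.08,0,-1],[0,0,0,0,0.03,0,-1],[0,0,0,0,0,0,-1],[0,0,0,0,0,0,-0.6],[0,0,0,0,0,0,-0.4],[0,0,0,0,0,0,0],[0,0,0,0,0,0,0.5],[0,0,0,0,0,0,1],[0,0,0,0,0,0,1]]'; python3 -m crank '[[0,0,0,0,-0.5,0,1],[0,0,0,0,-1.5,0,1],[0,0,0,0,-2.2,0,1],[0,0,0,0,-2.5,0,1],[0,0,0,0,-2.5,0,1],[0,0,0,0,-2,0,1],[0,0,0,0,-1,1,1],[0,0,0,0,-0.5,2,1],[0,0,0,0,0,3,1],[0,1.2,0,0,0,3,1]]'; python3 -c "
from h import *
plan([546.5,218.7,250],RY,9)
im=cams.grab_frame('scene');cv2.imwrite('pics/q6.png',cv2.resize(im[150:350,110:290],None,fx=3,fy=3,interpolation=cv2.INTER_CUBIC))"
```

```text
clock: 29.38
eef_pos: [547.1, -88.0, 151.9]
tcp_rot: [-1.573, -0.003, 0.067]
contact_force: [-0.0, -0.2, -0.2]
opening: 0.858
clock: 30.22
eef_pos: [539.9, 2.0, 286.6]
tcp_rot: [-1.573, -0.002, 0.04]
contact_force: [0.6, 0.0, -0.6]
opening: 0.997
t30.22 p [539.9   2.  286.6] rpy [-1.573 -0.002  0.04 ] F [ 0.6  0.  -0.6] op 0.997 q [ 0.    0.18  1.77 -0.    1.19 -0.04]
turn/row deg [0.01 1.25 0.02] move/row mm 24.4
[0.01, 1.25, 0.02, 0.17, 0.4, 2.4]
[0.01, 1.25, 0.02, 0.12, 0.4, 2.41]
[0.01, 1.25, 0.02, 0.06, 0.4, 2.41]
[0.01, 1.25, 0.02, 0.01, 0.4, 2.41]
[0.01, 1.25, 0.02, -0.04, 0.4, 2.41]
[0.01, 1.25, 0.02, -0.1, 0.4, 2.41]
[0.01, 1.25, 0.02, -0.15, 0.4, 2.41]
[0.01, 1.25, 0.02, -0.2, 0.41, 2.4]
[0.01, 1.25, 0.02, -0.25, 0.41, 2.4]
```

View pics/q6.png

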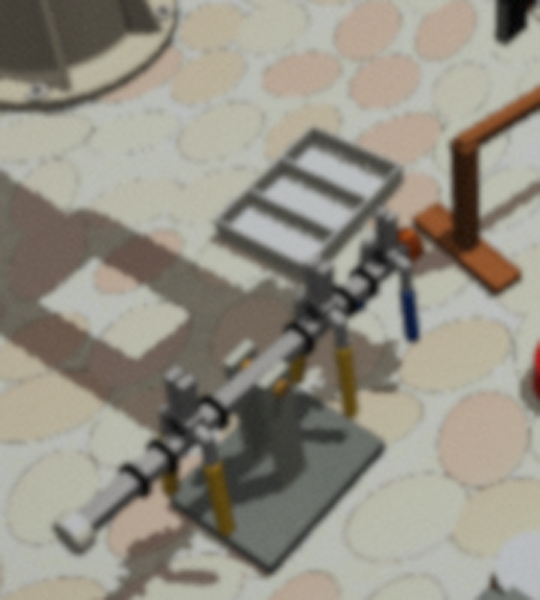

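```bash
python3 -m crank '[[0,1.4,0,0.1,0,3.2,1],[0,1.4,0,0.1,0,3.3,1],[0,1.4,0,0,0.2,3.2,1],[0,1.4,0,0,0.4,2.8,1],[0,1.4,0,-0.1,0.5,2.4,1],[0,1.4,0,-0.1,0.5,1.8,1],[0,1.4,0,-0.1,0.4,1.3,1],[0,1.1,0,-0.1,0.3,0.8,1],[0,0.5,0,0,0.1,0.3,1],[0,0,0,0,0,0,1]]'; python3 -c "
from h import *
plan([546.5,218.7,180],RY,4)"
```

```text
clock: 31.1
eef_pos: [537.5, 215.6, 259.8]
tcp_rot: [-1.569, 0.001, -0.167]
contact_force: [0.5, -0.2, 0.5]
opening: 0.997
t31.10 p [537.5 215.6 259.8] rpy [-1.569e+00  1.000e-03 -1.670e-01] F [ 0.5 -0.2  0.5] op 0.997 q [0.38 0.27 1.72 0.   1.16 0.54]
turn/row deg [-0.02 -0.14 -0.01] move/row mm 20.1
[-0.02, -0.14, -0.01, 0.21, 2.0, 0.11]
[-0.02, -0.14, -0.01, 0.21, 2.0, 0.11]
[-0.02, -0.14, -0.01, 0.21, 2.0, 0.11]
[-0.02, -0.14, -0.01, 0.21, 2.0, 0.11]
```

```bash
python3 -m crank '[[0,-0.2,0,0.3,0.5,0.1,1],[0,-0.2,0,0.3,1.2,0.1,1],[0,-0.1,0,0.2,1.6,0,1],[0,0,0,0.1,1.6,0,1],[0,0,0,0,1.3,0,1],[0,0,0,0,0.8,0,1],[0,0,0,0,0.4,0,1],[0,0,0,0,0.1,0,1],[0,0,0,0,0,0,1],[0,0,0,0,0,0,1]]'; python3 -c "
from h import *
plan([546.5,218.7,164.5],RY,4)"
```

```text
clock: 31.93
eef_pos: [548.6, 211.8, 178.3]
tcp_rot: [-1.57, 0.0, -0.157]
contact_force: [-0.4, 0.5, -0.2]
opening: 0.999
t31.93 p [548.6 211.8 178.3] rpy [-1.57   0.    -0.157] F [-0.4  0.5 -0.2] op 0.999 q [0.37 0.36 1.77 0.   1.   0.52]
turn/row deg [-0.01 -0.01 -0.  ] move/row mm 3.9
[-0.01, -0.01, -0.0, -0.08, 0.35, 0.16]
[-0.01, -0.01, -0.0, -0.08, 0.35, 0.16]
[-0.01, -0.01, -0.0, -0.08, 0.35, 0.16]
[-0.01, -0.01, -0.0, -0.08, 0.35, 0.16]
```

```bash
python3 -m crank '[[0,0,0,-0.1,0.2,0.25,1],[0,0,0,-0.1,0.3,0.25,1],[0,0,0,-0.05,0.3,0.15,1],[0,0,0,0,0.25,0,1],[0,0,0,0,0.15,0,1],[0,0,0,0,0,0,1],[0,0,0,0,0,0,1],[0,0,0,0,0,0,1],[0,0,0,0,0,0,1],[0,0,0,0,0,0,1]]'; python3 -c "
from h import *
plan([546.5,218.7,164.5],RY,2)
im=cams.grab_frame('scene');cv2.imwrite('pics/q7.png',cv2.resize(im[110:260,220:400],None,fx=4,fy=4,interpolation=cv2.INTER_CUBIC))"
```

```text
clock: 32.77
eef_pos: [548.3, 220.3, 167.7]
tcp_rot: [-1.568, -0.004, -0.157]
contact_force: [1.0, 0.4, 0.3]
opening: 1.001
t32.77 p [548.3 220.3 167.7] rpy [-1.568 -0.004 -0.157] F [1.  0.4 0.3] op 1.001 q [0.38 0.38 1.78 0.   0.98 0.53]
turn/row deg [-0.09  0.01  0.1 ] move/row mm 2.0
[-0.09, 0.01, 0.1, -0.08, 0.16, -0.09]
[-0.09, 0.01, 0.1, -0.08, 0.16, -0.09]
```

View pics/q7.png

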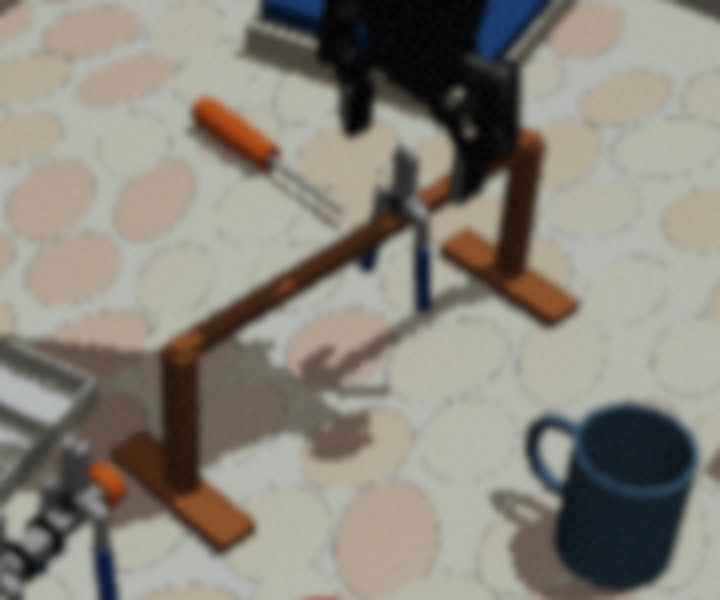

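```bash
python3 -m crank '[[0,0,0.1,-0.1,0.18,-0.12,1],[0,0,0,-0.05,0.08,-0.05,1],[0,0,0,0,0,0,0],[0,0,0,0,0,0,-0.5],[0,0,0,0,0,0,-1],[0,0,0,0,0,0,-1],[0,0,0,0,0,0,-1],[0,0,0,0,0,0,-1],[0,0,0,0,0,0,-1],[0,0,0,0,0,0,-1]]' 60; python3 -c "
from h import *
plan([546.5,218.7,164.5],RY,1)"
```

```text
clock: 33.65
eef_pos: [546.7, 218.6, 165.2]
tcp_rot: [-1.567, -0.002, -0.157]
contact_force: [0.1, 0.8, -1.0]
opening: 0.162
t33.65 p [546.7 218.6 165.2] rpy [-1.567 -0.002 -0.157] F [ 0.1  0.8 -1. ] op 0.162 q [0.38 0.38 1.78 0.   0.97 0.53]
turn/row deg [-0.2   0.    0.13] move/row mm 0.7
[-0.2, 0.0, 0.13, -0.02, 0.07, 0.01]
```

```bash
python3 -m crank '[[0,0,0,0,-0.3,0,-1],[0,0,0,0,-0.8,0,-1],[0,0,0,0,-1.6,0,-1],[0,0,0,0,-2.6,0,-1],[0,0,0,0,-3,0,-1],[0,0,0,0,-3,0,-1],[0,0,0,0,-2.5,-0.5,-1],[0,0,0,0,-1.5,-1.5,-1],[0,0,0,0.3,-0.4,-2.5,-1],[0,-0.5,0,0.5,0,-3.3,-1]]' 60; python3 -c "
from h import *
plan(np.r_[onbar(-135),335],BY,15)
im=cams.grab_frame('scene');cv2.imwrite('pics/q8.png',cv2.resize(im[20:260,220:420],None,fx=2.5,fy=2.5,interpolation=cv2.INTER_CUBIC))"
```

```text
clock: 34.48
eef_pos: [540.5, 142.1, 333.3]
tcp_rot: [-1.567, -0.001, -0.143]
contact_force: [0.1, -0.1, 0.0]
opening: 0.158
t34.48 p [540.5 142.1 333.3] rpy [-1.567e+00 -1.000e-03 -1.430e-01] F [ 0.1 -0.1  0. ] op 0.158 q [0.25 0.17 1.67 0.   1.3  0.39]
turn/row deg [-0.02 -0.8   0.  ] move/row mm 33.4
[-0.02, -0.8, 0.0, 0.62, -0.02, -3.28]
[-0.02, -0.8, 0.0, 0.58, -0.02, -3.29]
[-0.02, -0.8, 0.0, 0.53, -0.02, -3.29]
[-0.02, -0.8, 0.0, 0.49, -0.02, -3.3]
[-0.02, -0.8, 0.0, 0.44, -0.02, -3.31]
[-0.02, -0.8, 0.0, 0.39, -0.02, -3.31]
[-0.02, -0.8, 0.0, 0.35, -0.02, -3.32]
[-0.02, -0.8, 0.0, 0.3, -0.02, -3.32]
[-0.02, -0.8, 0.0, 0.26, -0.02, -3.33]
[-0.02, -0.8, 0.0, 0.21, -0.02, -3.33]
[-0.02, -0.8, 0.0, 0.16, -0.02, -3.33]
[-0.02, -0.8, 0.0, 0.12, -0.01, -3.33]
[-0.02, -0.8, 0.0, 0.07, -0.01, -3.34]
[-0.02, -0.8, 0.0, 0.02, -0.01, -3.34]
[-0.02, -0.8, 0.0, -0.02, -0.01, -3.34]
```

View pics/q8.png

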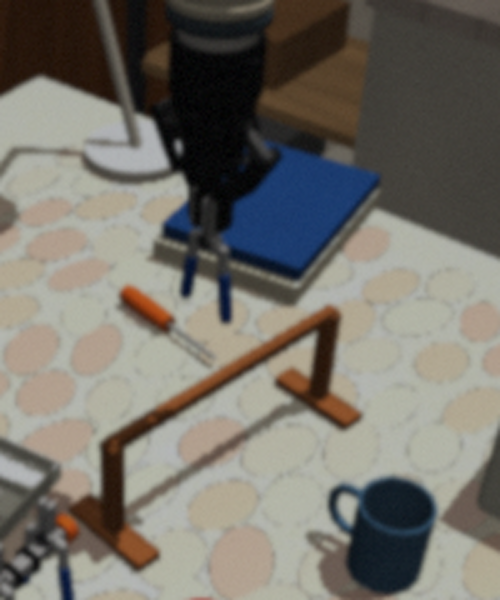

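```bash
python3 -m crank '[[0,-0.9,0,0.6,-0.1,-3.6,-1],[0,-0.9,0,0.6,-0.1,-3.8,-1],[0,-0.9,0,0.5,-0.1,-3.8,-1],[0,-0.9,0,0.5,-0.1,-3.8,-1],[0,-0.9,0,0.4,-0.1,-3.8,-1],[0,-0.9,0,0.4,-0.1,-3.8,-1],[0,-0.9,0,0.3,-0.1,-3.8,-1],[0,-0.9,0,0.3,-0.1,-3.8,-1],[0,-0.9,0,0.2,-0.1,-3.8,-1],[0,-0.9,0,0.2,-0.1,-3.7,-1]]'; python3 -c "
from h import *
plan(np.r_[onbar(-135),320],BY,6)"
```

```text
clock: 35.37
eef_pos: [551.6, -254.5, 350.5]
tcp_rot: [-1.569, -0.007, 0.026]
contact_force: [0.5, 0.2, -1.0]
opening: 0.162
t35.37 p [ 551.6 -254.5  350.5] rpy [-1.569 -0.007  0.026] F [ 0.5  0.2 -1. ] op 0.162 q [-0.44  0.24  1.55  0.01  1.35 -0.46]
turn/row deg [-0.02 -0.38  0.07] move/row mm 18.0
[-0.02, -0.38, 0.07, 0.14, 0.51, -1.73]
[-0.02, -0.38, 0.07, 0.13, 0.51, -1.73]
[-0.02, -0.38, 0.07, 0.12, 0.51, -1.73]
[-0.02, -0.38, 0.07, 0.11, 0.51, -1.73]
[-0.02, -0.38, 0.07, 0.1, 0.51, -1.73]
[-0.02, -0.38, 0.07, 0.09, 0.51, -1.73]
```

```bash
python3 -m crank '[[0,-0.5,0,0.2,0,-2.8,-1],[0,-0.5,0,0.2,0,-2.3,-1],[0,-0.5,0,0.2,0,-1.7,-1],[0,-0.4,0.1,0.1,0.3,-1.2,-1],[0,-0.3,0.1,0.1,0.8,-0.8,-1],[0,-0.1,0.1,0.1,1,-0.3,-1],[0,0,0,0,1,0,-1],[0,0,0,0,0.7,0,-1],[0,0,0,0,0.3,0,-1],[0,0,0,0,0,0,-1]]'; python3 -c "
from h import *
plan(np.r_[onbar(-135),275],BY,3)"
```

```text
clock: 36.2
eef_pos: [562.2, -354.0, 305.9]
tcp_rot: [-1.569, 0.001, 0.063]
contact_force: [0.0, -0.3, -1.6]
opening: 0.163
t36.20 p [ 562.2 -354.   305.9] rpy [-1.569e+00  1.000e-03  6.300e-02] F [ 0.  -0.3 -1.6] op 0.163 q [-0.56  0.37  1.47  0.    1.31 -0.63]
turn/row deg [-0.04 -0.06 -0.01] move/row mm 10.4
[-0.04, -0.06, -0.01, 0.02, 1.03, -0.13]
[-0.04, -0.06, -0.01, 0.02, 1.03, -0.13]
[-0.04, -0.06, -0.01, 0.02, 1.03, -0.13]
```

```bash
python3 -m crank '[[0,-0.1,0,0,0.3,-0.2,-1],[0,-0.1,0,0,0.6,-0.1,-1],[0,0,0,0,0.7,0,-1],[0,0,0,0,0.7,0,-1],[0,0,0,0,0.5,0,-1],[0,0,0,0,0.3,0,-1],[0,0,0,0,0.1,0,-1],[0,0,0,0,0,0,-1],[0,0,0,0,0,0,-1],[0,0,0,0,0,0,-1]]'; python3 -c "
from h import *
plan(np.r_[onbar(-135),210],BY,3)
im=cams.grab_frame('scene');cv2.imwrite('pics/u1.png',cv2.resize(im[150:350,80:290],None,fx=3,fy=3,interpolation=cv2.INTER_CUBIC))"
```

```text
clock: 37.03
eef_pos: [562.9, -355.0, 271.1]
tcp_rot: [-1.569, 0.0, 0.069]
contact_force: [0.2, 0.1, -0.3]
opening: 0.159
t37.03 p [ 562.9 -355.   271.1] rpy [-1.569  0.     0.069] F [ 0.2  0.1 -0.3] op 0.159 q [-0.57  0.39  1.51  0.    1.24 -0.64]
turn/row deg [-0.04  0.06 -0.  ] move/row mm 20.4
[-0.04, 0.06, -0.0, -0.0, 2.04, -0.09]
[-0.04, 0.06, -0.0, -0.0, 2.04, -0.09]
[-0.04, 0.06, -0.0, -0.0, 2.04, -0.09]
```

View pics/u1.png

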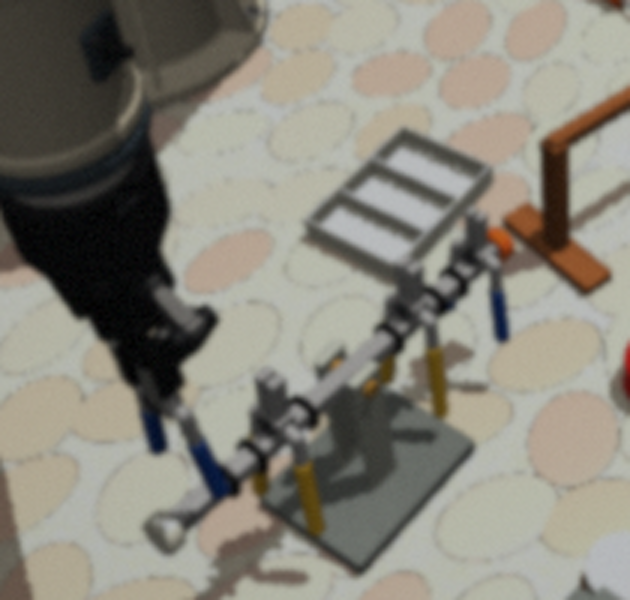

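```bash
python3 -m crank '[[0,0,0,0,0.3,-0.15,-1],[0,0,0,0,0.8,-0.1,-1],[0,0,0,0,1.1,0,-1],[0,0,0,0,1.1,0,-1],[0,0,0,0,0.8,0,-1],[0,0,0,0,0.5,0,-1],[0,0,0,0,0.2,0,-1],[0,0,0,0,0,0,-1],[0,0,0,0,0,0,-1],[0,0,0,0,0,0,-1]]'; python3 -c "
from h import *
plan(np.r_[onbar(-135),180],BY,3)
im=cams.grab_frame('scene');cv2.imwrite('pics/u2.png',cv2.resize(im[150:350,80:290],None,fx=3,fy=3,interpolation=cv2.INTER_CUBIC))"
```

```text
clock: 37.92
eef_pos: [562.7, -357.5, 216.8]
tcp_rot: [-1.568, 0.001, 0.069]
contact_force: [0.1, 0.5, -1.4]
opening: 0.155
t37.92 p [ 562.7 -357.5  216.8] rpy [-1.568e+00  1.000e-03  6.900e-02] F [ 0.1  0.5 -1.4] op 0.155 q [-0.57  0.44  1.56  0.    1.14 -0.64]
turn/row deg [-0.06  0.06 -0.02] move/row mm 12.3
[-0.06, 0.06, -0.02, 0.02, 1.23, -0.01]
[-0.06, 0.06, -0.02, 0.02, 1.23, -0.01]
[-0.06, 0.06, -0.02, 0.01, 1.23, -0.01]
```

View pics/u2.png

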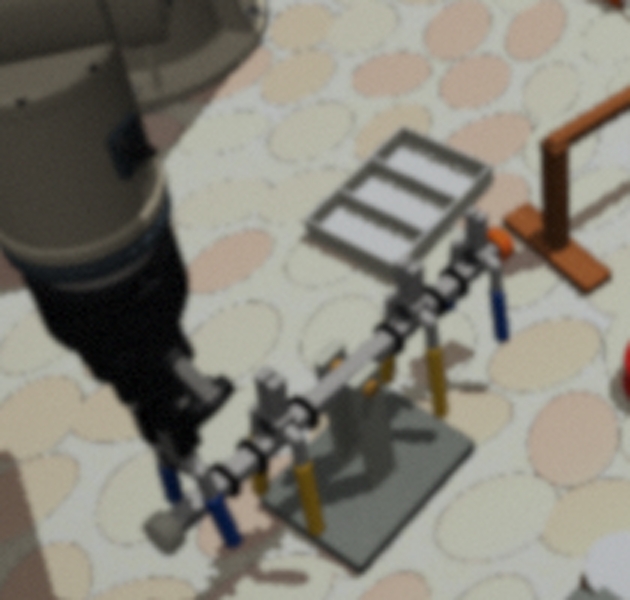

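```bash
python3 -m crank '[[0,0,0,0,0.5,0,-1],[0,0,0,0,0.8,0,-1],[0,0,0,0,0.8,0,-1],[0,0,0,0,0.7,0,-1],[0,0,0,0,0.6,0,-1],[0,0,0,0,0.5,0,-1],[0,0,0,0,0.4,0,-1],[0,0,0,0,0.3,0,-1],[0,0,0,0,0.1,0,-1],[0,0,0,0,0,0,-1]]'; python3 -c "
from h import *
plan(np.r_[onbar(-135),165.5],BY,3)
im=cams.grab_frame('scene');cv2.imwrite('pics/u3.png',cv2.resize(im[150:350,80:290],None,fx=3,fy=3,interpolation=cv2.INTER_CUBIC))"
```

```text
clock: 38.8
eef_pos: [563.4, -358.0, 165.8]
tcp_rot: [-1.57, -0.001, 0.069]
contact_force: [0.8, -0.1, -0.1]
opening: 0.157
t38.80 p [ 563.4 -358.   165.8] rpy [-1.57e+00 -1.00e-03  6.90e-02] F [ 0.8 -0.1 -0.1] op 0.157 q [-0.57  0.49  1.6   0.    1.05 -0.64]
turn/row deg [-0.02  0.06  0.01] move/row mm 0.2
[-0.02, 0.06, 0.01, -0.01, 0.01, 0.01]
[-0.02, 0.06, 0.01, -0.01, 0.01, 0.01]
[-0.02, 0.06, 0.01, -0.01, 0.01, 0.01]
```

View pics/u3.png

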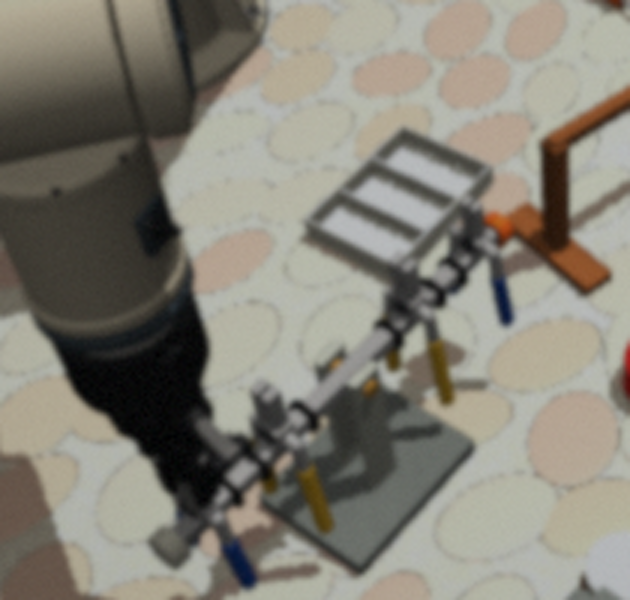

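Level; release and retreat straight up.

```bash
python3 -m crank '[[0,0,0,0,0,0,-1],[0,0,0,0,0,0,-0.6],[0,0,0,0,0,0,-0.4],[0,0,0,0,0,0,0],[0,0,0,0,0,0,0.5],[0,0,0,0,0,0,1],[0,0,0,0,0,0,1],[0,0,0,0,0,0,1],[0,0,0,0,0,0,1],[0,0,0,0,0,0,1]]'; python3 -m crank '[[0,0,0,0,-0.5,0,1],[0,0,0,0,-1.5,0,1],[0,0,0,0,-2.5,0,1],[0,0,0,0,-3,0,1],[0,0,0,0,-3,0,1],[0,0,0,0,-3,0,1],[0,0,0,0,-2,0,1],[0,0,0,0,-1,0,1],[0,0,0,0,-0.3,0,1],[0,0,0,0,0,0,1]]'; python3 -c "
from h import *
plan(np.r_[onbar(-135),320],BY,3)
im=cams.grab_frame('scene');cv2.imwrite('pics/u4.png',cv2.resize(im[190:350,110:280],None,fx=3.6,fy=3.6,interpolation=cv2.INTER_CUBIC));cv2.imwrite('pics/u4f.png',im)"
```

```text
clock: 39.68
eef_pos: [564.2, -358.4, 167.9]
tcp_rot: [-1.571, -0.003, 0.069]
contact_force: [-0.2, -0.1, -0.6]
opening: 1.001
clock: 40.52
eef_pos: [562.4, -357.6, 344.0]
tcp_rot: [-1.569, -0.0, 0.069]
contact_force: [0.3, 1.1, -0.8]
opening: 0.999
t40.52 p [ 562.4 -357.6  344. ] rpy [-1.569 -0.     0.069] F [ 0.3  1.1 -0.8] op 0.999 q [-0.57  0.35  1.42  0.    1.38 -0.64]
turn/row deg [-0.04  0.06  0.  ] move/row mm 8.0
[-0.04, 0.06, 0.0, 0.02, 0.8, -0.01]
[-0.04, 0.06, 0.0, 0.02, 0.8, -0.01]
[-0.04, 0.06, 0.0, 0.02, 0.8, -0.01]
```

View pics/u4.png

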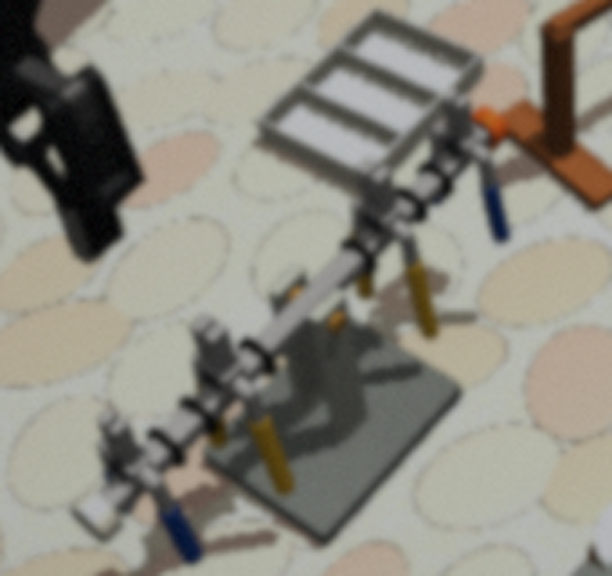

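View pics/u4f.png

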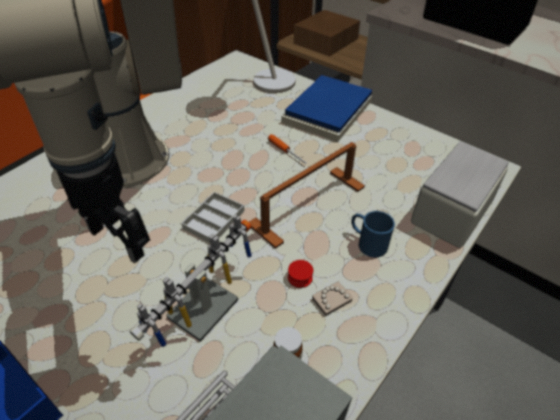

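```bash
python3 -m crank '[[0,0,0,0,0,0,1],[0,0,0,0,0,0,1],[0,0,0,0,0,0,1],[0,0,0,0,0,0,1],[0,0,0,0,0,0,1],[0,0,0,0,0,0,1],[0,0,0,0,0,0,1],[0,0,0,0,0,0,1],[0,0,0,0,0,0,1],[0,0,0,0,0,0,1]]'; python3 -c "
from h import *
im=cams.grab_frame('scene');o=cv2.imread('pics/scene0.png')
c=lambda i:cv2.resize(np.hstack([i[310:350,115:160],i[205:245,225:270]]),None,fx=7,fy=7,interpolation=cv2.INTER_CUBIC)
cv2.imwrite('pics/w.png',np.vstack([c(o),c(im)]))
for t in(-.1,-.05,-.02,0,.02,.05,.1):
  for y in(160,-160):
    print(t,y,proj('scene',[*(BC+y*np.array([-np.sin(BY),np.cos(BY)])*np.cos(t)),128+y*np.sin(t)]).round(1))
"
```

```text
clock: 41.4
eef_pos: [560.1, -356.1, 335.1]
tcp_rot: [-1.561, 0.01, 0.069]
contact_force: [-0.1, 0.3, -0.4]
opening: 1.001
-0.1 160 [[245.  231.3]]
-0.1 -160 [[135.4 325.7]]
-0.05 160 [[245.  228.7]]
-0.05 -160 [[136.1 328.2]]
-0.02 160 [[244.9 227.2]]
-0.02 -160 [[136.7 329.6]]
0 160 [[244.9 226.2]]
0 -160 [[137.  330.5]]
0.02 160 [[244.8 225.2]]
0.02 -160 [[137.4 331.4]]
0.05 160 [[244.6 223.8]]
0.05 -160 [[138.1 332.7]]
0.1 160 [[244.3 221.5]]
0.1 -160 [[139.3 334.6]]
```

View pics/w.png

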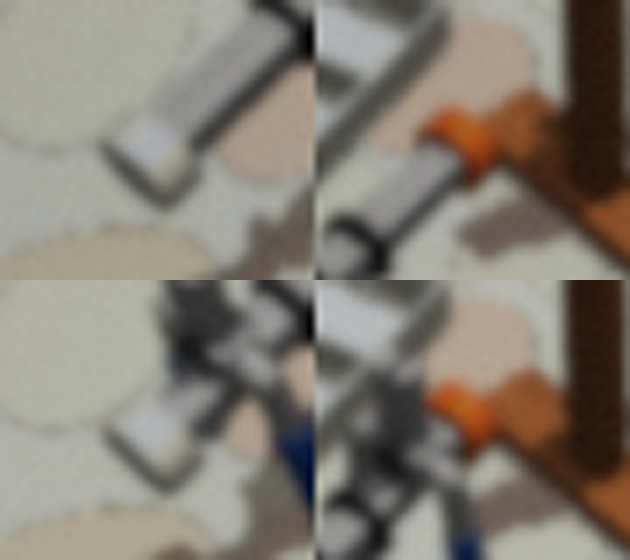

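```bash
python3 -c "
from rig import order
print(order.sign_off())"
```

```text
the job is handed in; nothing more can be done
None
```

All four pliers now hang astride the steel bar, jaws up, and the job is handed in. I placed them in the order you asked: yellow on orange inner, yellow on white inner, blue on orange outer, blue on white outer.

- **Placing:** I lowered each pliers until the bar had taken its load before opening the gripper. Nothing was dropped.
- **Tilt:** My last pictures show each pliers between its collars. Compared with the first picture, the caps moved by less than 1 pixel, which is a tilt of about 0.01 rad. A first rough reading from an enlarged picture suggested about 0.04 rad. I didn't measure the tilt while placing, but the bar showed only the lean expected under one extra pliers, about 0.1 rad or 6 degrees.
- **Other things on the table:** The tray, spool, mug, model, jar and screwdriver look unmoved in the last full picture. I checked those by eye only.
- **Limits:** The clock read about 41 s of the 72 s allowed. The force readings I took never passed 2 N, and the gripper was well clear above the bar at hand-in.
- **Disagreements:** The two cameras differed by 3–6 mm along y, so I used their mean. Every grasp and placing still fitted on the first try.

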